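# Press the frog's pin and show its ferrule to the camera

### The job

Swing the press lever down to its stop to drive the brass pin of the bow frog fully home, and let the lever come back up to rest. Then take the frog out of the press and show its ferrule end to the inspection camera: hold it in the air with the end face centred 100 mm in front of the lens and square to it, pin side up and not rolled sideways. Finish still holding it there, motionless and touching nothing else, and leave the other things on the bench where they are.

Things in the scene. Friction and masses are not known exactly. Their poses are not given: they have to be found in the camera images.
- press: grey hand press fixed to the bench: base plate 220 (x) x 100 (y) x 20 mm, two 110 mm high cheeks at its +x end carry the lever. Origin: centre of the plate's underside, on the bench; +x from nest to hinge, z up. Nest: centred at x = -25 mm, floor 24 mm above the bench, 4 mm high rim (35 mm over all across y) around the frog with 1.5 mm play
- lever_hinge (a point): axis of the lever, horizontal along the press's y, at x = +75 mm, z = 95 mm of the press; same axes as the press
- lever (a joint): lever angle, rad. 0: at rest, standing up, leaning 10 degrees back from the nest; 1.75: at its stop, arm level over the nest towards the press's -x. A spring returns it to 0 if let go; at the bar, holding it at the stop takes about 4 N, up to 10 N in all while it drives the pin; the stop is firm. Arm 18 mm wide
- lever_bar (a point): centre of the lever's cross bar, 180 mm from the hinge axis. Bar round, 14 mm dia, level along the press's y, 65 mm to each side of the arm, 18 mm black balls at its ends. Can be gripped from above beside the arm (e.g. 35 mm from the middle) and turns in the fingers. Height above the bench 272 mm at rest, 95 mm at the stop
- frog: bass-bow frog: dark wooden block 50 (x) x 24 (y) x 38 (z) mm, 60 g, pearl disc in each flat side, top cut 12 mm lower over the last 10 mm at -x, bright round metal ferrule (20 mm dia, 12 mm long, axis 19 mm up) standing out at +x. Lies loose and upright in the press's nest, axes along the press's, ferrule towards the hinge. Origin: centre of the block's underside; x to the ferrule, z to the pin
- ferrule_end (a point): centre of the ferrule's flat end face, at x = +37, z = +19 mm of the frog; same axes as the frog
- pin (a joint): travel of the brass pin in the middle of the frog's top (head 10 mm dia, 3 mm thick), m. 0: head's underside 6 mm above the wood; 0.006: fully home, head on the wood. Goes in stiffly (about 8 N), stays where it is left; the lever's foot drives it fully home as the lever reaches its stop
- stand: stand of the inspection camera, fixed to the bench: dark steel foot 100 mm diameter, post 16 mm diameter and about 300 mm tall. Origin: centre of the foot's underside
- camera_head: small black inspection camera with an aluminium ring at its lens, 40 mm diameter at most, 105 mm long, on the stand. Origin: centre of the lens face, 245 mm above the bench; x points backwards along the optical axis, so it looks along its own -x, 25 degrees (0.436 rad) down from level; y is level
- focus (a point): the camera's focus: point on its optical axis 100 mm in front of the lens, 203 mm above the bench; same axes as the camera head. A frog presented rightly has the same axes as this point, with ferrule_end here
- spare_frog: spare dark-wood frog without ferrule and without pin, 50 x 24 x 38 mm, loose; origin: centre of its underside. Leave alone
- wood_block: plain mid-brown wooden block 70 x 45 x 35 mm, loose; origin: centre of its underside. Leave alone
- glue_bottle: small white glue bottle, 36 mm diameter, 85 mm tall, loose; origin: centre of its underside. Leave alone
- amber_bottle: amber bottle with black cap, 60 mm diameter, 130 mm tall, loose; origin: centre of its underside. Leave alone
- pin_jar: small glass jar with metal cap, 48 mm diameter, 50 mm tall, loose; origin: centre of its underside. Leave alone
- mallet: hammer lying on the bench, loose. Leave alone
- glue_brush: brush lying on the bench, loose. Leave alone
There are look-alikes about, which are no part of the job. Leave any blue or red look-alike of the frog alone.

How it is judged:
By the outcome, as a careful person would: the job done as asked, in the order asked, and still so for the second after the job is handed in, while the arm keeps its last pose, push and grip.
It also fails if it takes over 61 s, if anything falls off the work surface, if the arm or the gripper's body presses on something with over 40 N, if the wrist force passes 120 N, or if a joint passes its speed limit or range.

### The arm

A 7-joint arm with a two-finger parallel gripper is mounted at the origin on the work surface. World frame = base frame: x ahead of the robot, y to its left, z up, the work surface at z = 0. Lengths are in mm, angles in rad, forces in N, time in s.
With the tool pointing down it reaches from about 425 to 1025 mm from the base axis. Payload 9.4 kg.
Tool frame: the origin (TCP) lies midway between the tips of the shut fingers; the grasp point (between the pads) lies 19 mm behind it; z points along the fingers, y is the direction in which the jaws open and shut (so a half turn about z gives the same grasp; the last joint's range is limited). The gripper opens to 85 mm and grips with 20 to 120 N. Pads are 22 mm wide; open, the fingers measure 114 mm over their backs; the gripper's body (76 mm by 85 mm) begins 54 mm behind the grasp point. The pads swing forward as they close: fully open they stand 13 mm farther back than shut.
Start: joints at [1.249, 0.599, -0.003, 1.599, 0.002, 0.943, -0.08], TCP at [175.703, -703.387, 231.275] pointing down, gripper open.
Joint ranges: [-2.57, 2.57], [-0.35, 1.97], [-1.29, 1.29], [0.11, 2.56], [-1.05, 4.19], [0.11, 1.86], [-2.63, 2.63]. Speed limits (rad/s): [2.22, 2.22, 3.01, 3.01, 3.14, 3.14, 3.14].

### API

Orientations are given as a rotation vector (axis times angle).
In Python, from rig import monitor, imaging, job gives the robot as it stands. The module is installed in compiled form; this text tells all that it offers.
- The arm moves only by the tool send_rows, never from a script. Its argument "steps" is a list of rows, each an object with "offset": the shift along the tool's x, y, z in m, a list of three; "twist": the turn, a rotation vector about the tool's x, y, z in degrees, a list of three; "fingers": the finger opening in m, from 0 to 0.0854. A call has exactly 5 rows; each row is the pose to reach, as a shift and turn from the pose commanded when the call began, along the tool's axes at that moment; what a row does not reach only later rows make up. A row lasts 1/12 s, in which the tool goes at most 41.7 mm and 7.16 degrees, less where a joint would pass 70% of its speed; a pose out of reach is approached as far as the arm can. A call with a gripper value outside its range is refused whole. The fingers move at their own pace and stop on an object; the grip force is fixed at half the most. Time passes only in rows, so rows that repeat a pose let the fingers close, or fill a call up. It gives the time, the measured TCP pose, the force and the opening at its end, in the units of the state.
- monitor.sense(): the state, without advancing time (a new reading comes with each control period).
- imaging.read_camera(name): name is "scene" or "side" or "wrist"; returns the picture (400x640x3 uint8, blue, green, red); there is no depth.
- imaging.get_calibration(name): a dict with "camera_matrix" (3x3 intrinsics, pixels), "k1" (the pictures are not rectified: a ray, as slopes to the right and down, at radius r is drawn at 1 + k1 r^2 times it, then the intrinsics apply), "extrinsics" (4x4, takes a point from camera to world coordinates). Camera axes: x right, y down, z forward; pixel columns grow to the right and rows downward; lengths in mm; the calibration is good to about 2 mm. A picture is of the moment at which its call begins: read the wrist's pose just before it. get_calibration takes no time and is no camera call; for the wrist camera it gives the pose at the moment of the call.
- job.close_job(): hands the job in, once; it reports no verdict.
Trained networks look in the newest picture that a camera, given by its name, has taken for a name from the list of things; names that differ only in an ending like _2 or _b are one class to them, and where a whole thing is asked for, a point or a joint stands for the part that bears it (a point fixed in the world has none). Each returns a list of dicts, best first, with "p" (0 to 1); they miss things now and then, are a little off and sometimes report something else, mostly with a low value. They report only what shows in the picture. A call takes as long as a camera call. They do not tell look-alikes from the thing itself.
- imaging.spot_in(thing, camera): "location" ([x, y, z] in mm, in the coordinates of the camera as it stood for that picture, good to about 4 mm: the middle of the surface that is visible of it).
- imaging.trace(thing, camera): "mask" (400x640 bool, what is visible of it).
The state is a dict: "time_s": time; "q": joint angles; "joint_vel": joint speeds; "joint_efforts": joint torques, N m; "eef_pos": TCP position; "tcp_rot": TCP orientation; "ft_force": force on the tool from outside, world axes, zero at the start; "torque": the same for the moment, N m; "grip_width": finger opening in mm.
Only numpy, scipy, OpenCV 4.12 (cv2) and the standard library are available. Lean on these libraries where they do the work, as an engineer would, in place of code of your own. Each camera call takes 0.05 s, during which the arm holds its last target.

## Working session

There is one attempt and no reset: what is moved stays moved. The work goes in short steps, Python scripts to look and compute and a tool call to move; the robot and the scene stay as the last step left them, time stands still between calls to the robot, and variables do not carry over. Pictures are saved under pics/ and viewed, and the job is handed in when it is done.

Besides the shell and the picture viewer there is one more tool, called after ">>>" by a JSON object that holds its "method" and its "body". send_rows: Moves the arm, as the interface text tells. Its arguments: {"type":"object","properties":{"steps":{"type":"array","items":{"type":"object","properties":{"offset":{"type":"array","items":{"type":"number"}},"twist":{"type":"array","items":{"type":"number"}},"fingers":{"type":"number"}}}}},"required":["steps"]}

```bash
ls; mkdir -p pics
python3 - <<'E'
from rig import monitor, imaging, job
import cv2
s=monitor.sense(); print(s)
for n in ["scene","side","wrist"]:
    im=imaging.read_camera(n); cv2.imwrite(f"pics/{n}0.png",im)
    c=imaging.get_calibration(n); print(n,c)
E
```

```text
pics
{'time_s': 0.0, 'q': array([ 1.24929628,  0.60014407, -0.00253271,  1.60012086,  0.00179501,
        0.94291796, -0.07978652]), 'joint_vel': array([ 0.00078785, -0.00139615,  0.00069132,  0.00015177, -0.00136016,
       -0.00135223, -0.00025642]), 'joint_efforts': array([ 4.66718175e-04, -7.76448154e+01,  1.56574186e+00, -2.58011681e+01,
        1.24599689e-02,  9.11882176e-03,  1.33677837e-06]), 'eef_pos': array([ 175.57647156, -702.93067231,  230.4066509 ]), 'tcp_rot': array([-3.11653721e+00, -3.83476171e-01,  5.32429044e-04]), 'ft_force': array([-0.00362839, -0.37577372, -0.35028835]), 'torque': array([0.01391038, 0.00768713, 0.01690551]), 'grip_width': 85.48083282798375}
scene {'camera_matrix': array([[406.86779665,   0.        , 332.13538917],
       [  0.        , 406.86779665, 207.06763079],
       [  0.        ,   0.        ,   1.        ]]), 'k1': -0.0879267430814494, 'extrinsics': array([[ 3.94523934e-01,  7.31004235e-01, -5.56761775e-01,
         1.27342762e+03],
       [ 9.18874907e-01, -3.10921275e-01,  2.42892706e-01,
        -2.54638806e+02],
       [ 4.44651565e-
[... 576 characters left out ...]
81e-01, -7.85169008e-01,
         1.00113090e+03],
       [ 0.00000000e+00,  0.00000000e+00,  0.00000000e+00,
         1.00000000e+00]])}
wrist {'camera_matrix': array([[331.65578463,   0.        , 319.79273717],
       [  0.        , 331.65578463, 204.74990793],
       [  0.        ,   0.        ,   1.        ]]), 'k1': 0.006585579098116221, 'extrinsics': array([[ 2.41445458e-01, -9.36119434e-01, -2.55703922e-01,
         2.40073292e+02],
       [-9.70413730e-01, -2.33220067e-01, -6.24947394e-02,
        -6.87090081e+02],
       [-1.13274592e-03,  2.63227668e-01, -9.64733078e-01,
         3.73117056e+02],
       [ 0.00000000e+00,  0.00000000e+00,  0.00000000e+00,
         1.00000000e+00]])}
```

View pics/scene0.png

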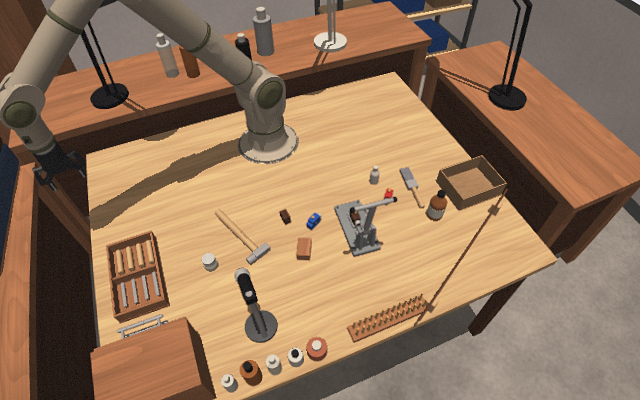

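View pics/side0.png

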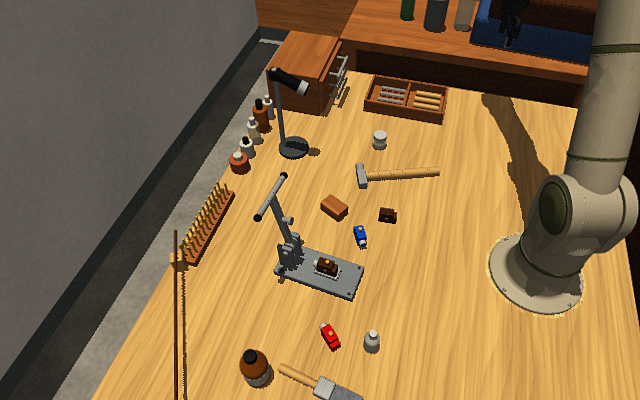

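View pics/wrist0.png

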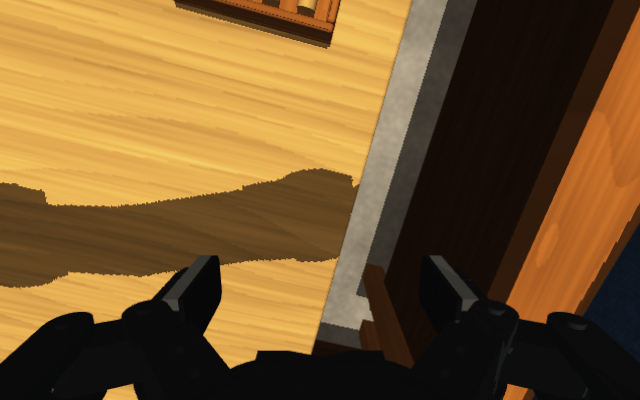

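```bash
cat > h.py <<'E'
import numpy as np, cv2
from scipy.spatial.transform import Rotation as R
from rig import monitor, imaging, job
def proj(P,c):
    E=c["extrinsics"];K=c["camera_matrix"];P=np.atleast_2d(P)
    p=(P-E[:3,3])@E[:3,:3]
    s=p[:,:2]/p[:,2:]; r2=(s**2).sum(1,keepdims=True)
    s=s*(1+c["k1"]*r2)
    return s*[K[0,0],K[1,1]]+K[:2,2]
def ray(uv,c):
    E=c["extrinsics"];K=c["camera_matrix"]
    sd=(np.array(uv,float)-K[:2,2])/[K[0,0],K[1,1]]
    s=sd.copy()
    for _ in range(20): s=sd/(1+c["k1"]*(s@s))
    d=E[:3,:3]@np.array([s[0],s[1],1]); return E[:3,3],d/np.linalg.norm(d)
def onz(uv,c,z):
    o,d=ray(uv,c); return o+d*(z-o[2])/d[2]
def w(loc,c): E=c["extrinsics"]; return E[:3,:3]@np.array(loc)+E[:3,3]
E
python3 - <<'E'
from h import *
for n in ["scene","side"]:
    c=imaging.get_calibration(n); imaging.read_camera(n)
    for t in ["press","lever_bar","frog","stand","camera_head","ferrule_end"]:
        try:
            r=imaging.spot_in(t,n)
            print(n,t,[(round(d["p"],2),w(d["location"],c).round()) for d in r[:4]])
        except Exception as e: print(n,t,e)
    for t in ["press","lever","camera_head","stand","frog"]:
        r=imaging.trace(t,n)
        for i,d in enumerate(r[:3]):
            m=d["mask"]; ys,xs=np.nonzero(m); print(n,t,round(d["p"],2),m.sum(),xs.min(),xs.max(),ys.min(),ys.max())
            np.save(f"m_{n}_{t}_{i}.npy",m)
    im=cv2.imread(f"pics/{n}0.png")
    x0,y0,wd,ht={"scene":(300,170,130,100),"side":(240,160,140,150)}[n]
    cv2.imwrite(f"pics/{n}_crop.png",cv2.resize(im[y0:y0+ht,x0:x0+wd],None,fx=4 if n=="side" else 6,fy=4 if n=="side" else 6,interpolation=cv2.INTER_CUBIC))
    x0,y0,wd,ht={"scene":(220,255,70,100),"side":(255,55,70,110)}[n]
    cv2.imwrite(f"pics/{n}_cropcam.png",cv2.resize(im[y0:y0+ht,x0:x0+wd],None,fx=5,fy=5,interpolation=cv2.INTER_CUBIC))
E
```

```text
scene press [(0.89, array([635., 132.,  21.])), (0.16, array([ 467., -232.,   22.]))]
scene lever_bar []
scene frog [(0.61, array([479., 318.,  36.])), (0.55, array([485.,  19.,  23.])), (0.41, array([548., 149.,  47.]))]
scene stand [(0.93, array([ 787., -269.,   58.]))]
scene camera_head [(0.58, array([549., 150.,  50.])), (0.53, array([ 749., -271.,  279.]))]
scene ferrule_end [(0.48, array([545., 154.,  53.]))]
scene press 0.77 1700 336 396 197 255
scene lever 0.97 457 351 396 197 235
scene camera_head 0.67 351 234 253 268 292
scene stand 0.6 1332 234 276 268 342
scene frog 0.48 112 350 360 213 226
side press [(0.96, array([593., 162.,  20.]))]
side lever_bar [(0.94, array([644., 153., 241.])), (0.63, array([376., 326.,  57.]))]
side frog [(0.9, array([471., 327.,  37.])), (0.88, array([535., 168.,  49.])), (0.64, array([473.,  31.,  35.]))]
side stand [(0.73, array([ 777., -262.,  158.])), (0.42, array([410., -55.,  24.]))]
side camera_head [(0.72, array([ 747., -257.,  270.]))]
side ferrule_end [(0.92, array([473., 331.,  33.])), (0.58, array([530., 161.,  50.])), (0.54, array([470.,  36.,  36.]))]
side press 0.77 3833 253 363 172 300
side press 0.69 220 372 385 130 149
side lever 0.97 823 254 296 172 248
side lever 0.52 436 274 309 69 94
side camera_head 0.65 486 273 308 68 94
side camera_head 0.59 480 320 347 194 221
side stand 0.56 1388 268 309 67 158
side frog 0.79 223 353 366 225 246
side frog 0.72 315 320 339 324 349
side frog 0.64 338 313 337 257 275
```

View pics/scene_crop.png

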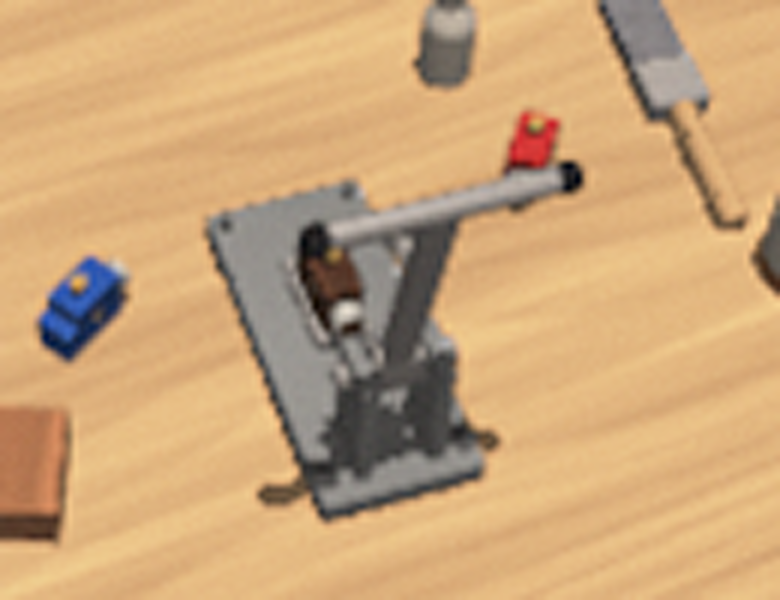

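View pics/side_crop.png

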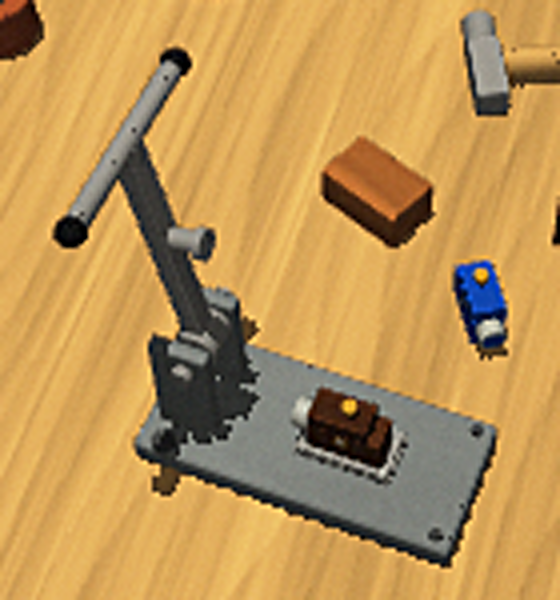

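View pics/scene_cropcam.png

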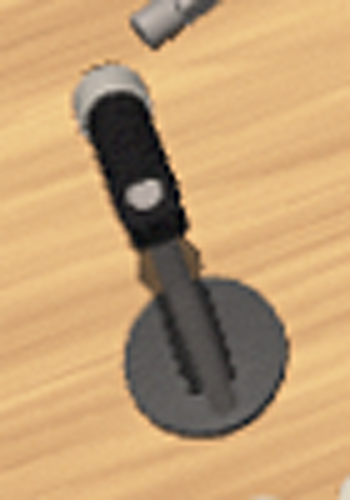

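View pics/side_cropcam.png

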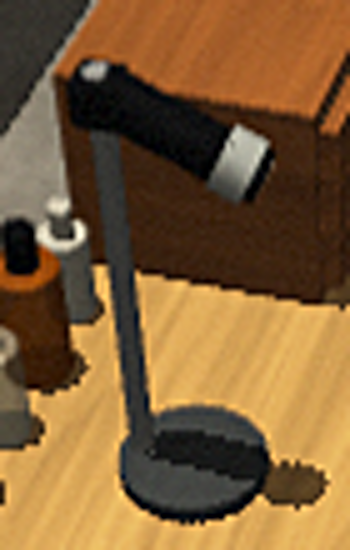

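```bash
cat > fit.py <<'E'
from h import *
from scipy.optimize import least_squares
cs,cd=imaging.get_calibration("scene"),imaging.get_calibration("side")
a=np.deg2rad(10)
bx,bz=75+180*np.sin(a),95+180*np.cos(a)
obs=[(cs,(334.7,206.7),(-110,50,20)),(cs,(359.2,200.8),(-110,50,20)),]
P=lambda *v:np.array(v,float)
# s = side sign for y, scene: left corner vs right corner
def setup(s):
    return [(cs,(334.7,206.7),P(-110,-50*s,20)),(cs,(359.2,200.8),P(-110,50*s,20)),(cs,(380.3,248),P(110,50*s,20)),(cs,(353.3,254.2),P(110,-50*s,20)),
    (cs,(352.7,210),P(bx,-65*s,bz)),(cs,(395,199.3),P(bx,65*s,bz)),
    (cd,(363.8,267.5),P(-110,-50*s,20)),(cd,(351.8,298),P(-110,50*s,20)),(cd,(274.2,269.2),P(110,50*s,20)),
    (cd,(283.8,175.5),P(bx,-65*s,bz)),(cd,(257.5,217.8),P(bx,65*s,bz)),
    (cs,(355.5,212.3),P(-25,0,24+38+9)),(cd,(327.5,261.8),P(-25,0,24+38+9))]
def T(p,q):
    c,s_=np.cos(p[2]),np.sin(p[2]); return np.array([p[0]+c*q[0]-s_*q[1],p[1]+s_*q[0]+c*q[1],q[2]])
for s in (1,-1):
    o=setup(s)
    f=lambda p:np.concatenate([proj(T(p,q),c)[0]-uv for c,uv,q in o])
    for y0 in (0,):
        r=least_squares(f,[600,160,y0],loss="soft_l1"); print(s,r.x,np.rad2deg(r.x[2]),r.cost); print(f(r.x).reshape(-1,2).round(1).tolist())
# camera stand
print("foot",onz((220+207/5,255+357/5),cs,8),onz((255+195/5,55+455/5),cd,8))
# lens ring
def tri(u1,u2):
    o1,d1=ray(u1,cs);o2,d2=ray(u2,cd)
    A=np.stack([d1,-d2],1);t=np.linalg.lstsq(A,o2-o1,rcond=None)[0]
    p,q=o1+d1*t[0],o2+d2*t[1]; return (p+q)/2,np.linalg.norm(p-q)
print("lens top", tri((220+110/5,255+85/5),(255+240/5,55+163/5)))
print("back", tri((220+145/5,255+195/5),(255+97/5,55+70/5)))
E
python3 fit.py
```

```text
1 [ 5.52829956e+02  1.55717967e+02 -1.03274792e-01] -5.917209706083516 9.178666115374284
[[-0.6, -1.9], [0.5, -2.2], [1.1, -1.3], [0.4, 0.1], [-0.3, -0.8], [-0.6, -0.5], [0.4, -1.7], [-0.7, 0.4], [-2.1, 0.4], [-0.1, -0.7], [-0.3, -0.8], [-0.3, -1.3], [-0.7, -1.0]]
-1 [548.70328519 159.21335361   0.71218652] 40.805282082818195 380.91589272869976
[[0.7, -3.6], [-36.0, 22.2], [0.5, -1.8], [38.0, -29.6], [48.9, -36.3], [-8.7, 4.2], [1.7, 1.4], [-3.3, -58.2], [-1.0, 0.4], [-2.9, 76.6], [2.2, -12.1], [-4.1, 0.5], [0.3, -6.2]]
foot [ 772.18846675 -267.73326453    8.        ] [ 766.79982542 -269.91531128    8.        ]
lens top (array([ 717.43413599, -265.76188263,  256.16637945]), np.float64(5.289489741330235))
back (array([ 803.56175201, -268.18009982,  298.10907058]), np.float64(1.8732057257773609))
```

```bash
cat > plan.py <<'E'
from h import *
import json
CMD="cmd.json"
def getcmd():
    d=json.load(open(CMD)); return np.array(d["p"]),R.from_matrix(np.array(d["R"]))
def setcmd(p,r): json.dump({"p":list(map(float,p)),"R":r.as_matrix().tolist()},open(CMD,"w"))
def delta(p,r):
    "offset (m), twist deg from commanded"
    p0,r0=getcmd(); return r0.inv().apply(np.array(p)-p0)/1000,(r0.inv()*r).as_rotvec(degrees=True)
def apply(off,tw):
    p0,r0=getcmd(); p=p0+r0.apply(np.array(off)*1000); r=r0*R.from_rotvec(tw,degrees=True); setcmd(p,r); return p,r
def toolR(zdir,ydir):
    z=np.array(zdir,float);z/=np.linalg.norm(z);y=np.array(ydir,float);y-=z*(y@z);y/=np.linalg.norm(y)
    return R.from_matrix(np.stack([np.cross(y,z),y,z],1))
def st(): 
    s=monitor.sense(); print("t",round(s["time_s"],2),"p",s["eef_pos"].round(1),"F",s["ft_force"].round(1),"g",round(s["grip_width"],1),"q",s["q"].round(2)); return s
E
python3 - <<'E'
from plan import *
s=st()
r=R.from_rotvec(s["tcp_rot"]); setcmd([175.703,-703.387,231.275],r)
print(r.as_matrix().round(3))
# via A: view camera ; then above press
for p,yaw in [([520,-330,520],0),([560,120,480],0)]:
    pass
for az in (-30,10):
    pass
# yaw zero tool: x tool?
E
```

```text
t 1.35 p [ 175.7 -703.4  231.3] F [0.5 0.1 0.1] g 85.4 q [ 1.25  0.6  -0.    1.6   0.    0.94 -0.08]
[[ 0.97   0.242 -0.   ]
 [ 0.242 -0.97  -0.   ]
 [-0.     0.    -1.   ]]
```

```bash
cat >> plan.py <<'E'
def gen(p,r,n=None,save=True):
    "plan straight move to p,r; prints final row of each call (linear 5-row ramp), updates cmd"
    p=np.array(p,float)
    while True:
        p0,r0=getcmd(); o,t=delta(p,r)
        k=max(1,int(np.ceil(max(np.linalg.norm(o)/0.2,np.linalg.norm(t)/35))))
        if n: k=max(n,1); n=n-1
        f=1/k
        off=(r0.inv().apply((p-p0)*f)/1000).round(4); tw=(t*f).round(2)
        print("off",off.tolist(),"tw",tw.tolist())
        apply(off,tw)
        if k==1: break
E
python3 - <<'E'
from plan import *
a=np.deg2rad(-22.8)
gen([620,-260,470],toolR([0,0,-1],[np.cos(a),np.sin(a),0]))
print(getcmd()[0])
E
```

```text
off [0.1346, -0.0806, -0.0597] tw [-0.0, 0.0, -13.29]
off [0.1496, -0.0475, -0.0597] tw [-0.0, 0.0, -13.3]
off [0.1565, -0.0119, -0.0597] tw [-0.0, 0.0, -13.29]
off [0.155, 0.0245, -0.0597] tw [-0.0, 0.0, -13.3]
[ 620.06406526 -259.99173478  470.03312379]
```

>>> {"method": "send_rows", "body": {"steps": [{"offset": [0.0269, -0.0161, -0.0119], "twist": [0, 0, -2.66], "fingers": 0.085}, {"offset": [0.0538, -0.0322, -0.0239], "twist": [0, 0, -5.32], "fingers": 0.085}, {"offset": [0.0808, -0.0484, -0.0358], "twist": [0, 0, -7.97], "fingers": 0.085}, {"offset": [0.1077, -0.0645, -0.0478], "twist": [0, 0, -10.63], "fingers": 0.085}, {"offset": [0.1346, -0.0806, -0.0597], "twist": [0, 0, -13.29], "fingers": 0.085}]}}

```text
time_s: 1.77
eef_pos: [287.6, -591.4, 291.6]
tcp_rot: [3.052, 0.745, -0.0]
ft_force: [0.2, 0.5, 0.6]
grip_width: 84.9
```

>>> {"method": "send_rows", "body": {"steps": [{"offset": [0.0299, -0.0095, -0.0119], "twist": [0, 0, -2.66], "fingers": 0.085}, {"offset": [0.0598, -0.019, -0.0239], "twist": [0, 0, -5.32], "fingers": 0.085}, {"offset": [0.0898, -0.0285, -0.0358], "twist": [0, 0, -7.98], "fingers": 0.085}, {"offset": [0.1197, -0.038, -0.0478], "twist": [0, 0, -10.64], "fingers": 0.085}, {"offset": [0.1496, -0.0475, -0.0597], "twist": [0, 0, -13.3], "fingers": 0.085}]}}

```text
time_s: 2.18
eef_pos: [398.7, -480.5, 351.5]
tcp_rot: [2.945, 1.093, 0.0]
ft_force: [1.0, -0.5, -0.9]
grip_width: 84.7
```

>>> {"method": "send_rows", "body": {"steps": [{"offset": [0.0313, -0.0024, -0.0119], "twist": [0, 0, -2.66], "fingers": 0.085}, {"offset": [0.0626, -0.0048, -0.0239], "twist": [0, 0, -5.32], "fingers": 0.085}, {"offset": [0.0939, -0.0071, -0.0358], "twist": [0, 0, -7.97], "fingers": 0.085}, {"offset": [0.1252, -0.0095, -0.0478], "twist": [0, 0, -10.63], "fingers": 0.085}, {"offset": [0.1565, -0.0119, -0.0597], "twist": [0, 0, -13.29], "fingers": 0.085}]}}

```text
time_s: 2.6
eef_pos: [509.7, -369.6, 411.2]
tcp_rot: [2.798, 1.427, 0.0]
ft_force: [-0.1, 0.6, -0.7]
grip_width: 84.6
```

>>> {"method": "send_rows", "body": {"steps": [{"offset": [0.031, 0.0049, -0.0119], "twist": [0, 0, -2.66], "fingers": 0.085}, {"offset": [0.062, 0.0098, -0.0239], "twist": [0, 0, -5.32], "fingers": 0.085}, {"offset": [0.093, 0.0147, -0.0358], "twist": [0, 0, -7.98], "fingers": 0.085}, {"offset": [0.124, 0.0196, -0.0478], "twist": [0, 0, -10.64], "fingers": 0.085}, {"offset": [0.155, 0.0245, -0.0597], "twist": [0, 0, -13.3], "fingers": 0.085}]}}

```text
time_s: 3.02
eef_pos: [620.8, -258.8, 470.9]
tcp_rot: [2.615, 1.741, 0.0]
ft_force: [1.3, 0.0, 0.1]
grip_width: 85.0
```

Run:
```python
from plan import *
s=st(); c=imaging.get_calibration("wrist"); im=imaging.read_camera("wrist"); cv2.imwrite("pics/wrist1.png",im); np.save("cal1.npy",c,allow_pickle=True)
for t in ["camera_head","stand"]:
    for d in imaging.trace(t,"wrist")[:2]:
        m=d["mask"]; ys,xs=np.nonzero(m); print(t,round(d["p"],2),m.sum(),xs.min(),xs.max(),ys.min(),ys.max())
print(c["extrinsics"].round(3))
```

```text
t 3.02 p [ 620.8 -258.8  470.9] F [1.3 0.  0.1] g 85.0 q [ 0.53  0.39 -0.34  1.38  0.13  1.39 -0.21]
camera_head 0.55 3824 391 505 103 169
stand 0.78 6930 370 524 96 168
stand 0.72 3898 391 505 103 171
[[ 9.22000e-01 -3.73000e-01 -1.02000e-01  6.46364e+02]
 [-3.86000e-01 -8.90000e-01 -2.43000e-01 -1.97507e+02]
 [-0.00000e+00  2.63000e-01 -9.65000e-01  6.13389e+02]
 [ 0.00000e+00  0.00000e+00  0.00000e+00  1.00000e+00]]
```

View pics/wrist1.png

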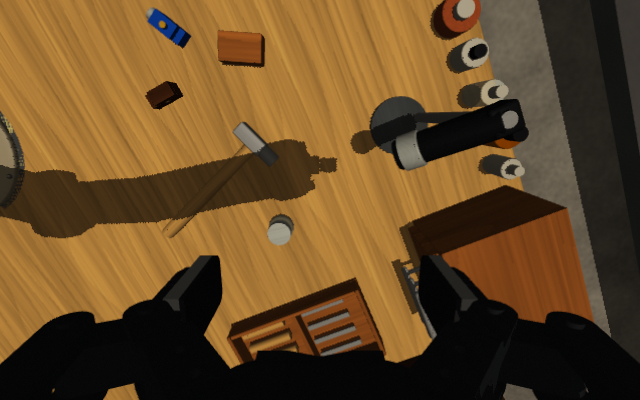

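Run:
```python
import cv2
im=cv2.imread("pics/wrist1.png"); cv2.imwrite("pics/w1c.png",cv2.resize(im[85:185,365:535],None,fx=4.5,fy=4.5,interpolation=cv2.INTER_LINEAR))
im=cv2.imread("pics/side0.png"); cv2.imwrite("pics/s0c.png",cv2.resize(im[55:165,255:325],None,fx=5,fy=5,interpolation=cv2.INTER_NEAREST))
```

```text
(no output)
```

View pics/w1c.png

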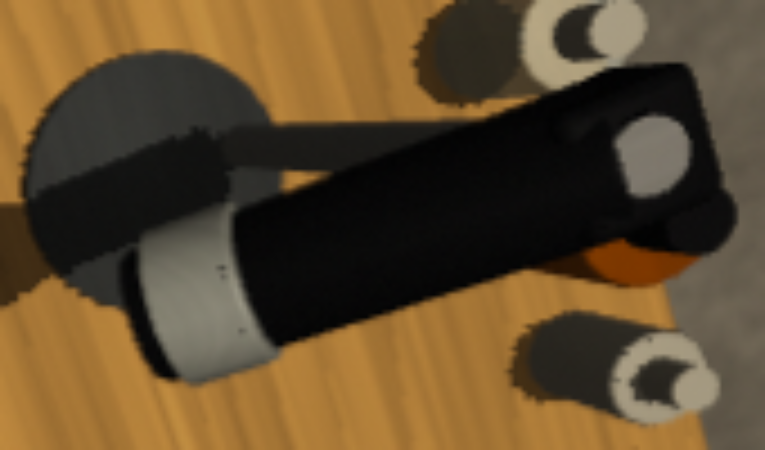

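View pics/s0c.png

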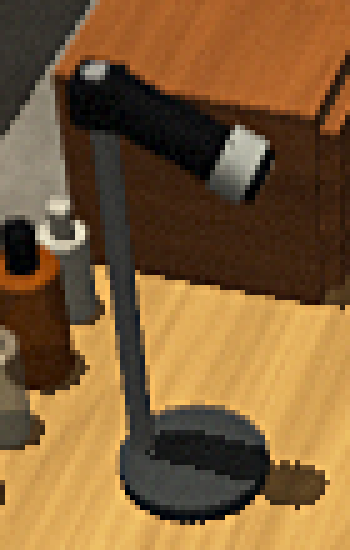

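```bash
cat > fitcam.py <<'E'
from h import *
from scipy.optimize import least_squares
cs,cd=imaging.get_calibration("scene"),imaging.get_calibration("side")
cw=np.load("cal1.npy",allow_pickle=True).item()
cp=lambda u,v,f,o:np.array([(u+.5)/f-.5+o[0],(v+.5)/f-.5+o[1]])
W=lambda u,v:cp(u,v,4.5,(365,85)); S=lambda u,v:cp(u,v,5,(255,55)); C=lambda u,v:cp(u,v,5,(220,255))
lines=[(cw,W(280,268),W(540,178)),(cd,S(165,123),S(210,146.5)),(cs,C(133.7,150),C(153.6,210))]
pts=[(cw,W(152,313)),(cd,S(262,182))]
def ax(p): 
    y=p[2];t=np.deg2rad(25); return np.array([np.cos(y)*np.cos(t),np.sin(y)*np.cos(t),np.sin(t)])
def f(p,full=True):
    L=np.array([p[0],p[1],245.]);a=ax(p);e=[]
    for c,u,v in lines:
        q=proj(np.array([L+20*a,L+90*a]),c); n=np.array([-(q[1]-q[0])[1],(q[1]-q[0])[0]]);n/=np.linalg.norm(n)
        e+=[n@(u-q[0]),n@(v-q[0])]
    for c,u in pts: e+=list(proj(L,c)[0]-u)
    return np.array(e)
if __name__=="__main__":
    r=least_squares(f,[712,-267,0.]); print(r.x,np.rad2deg(r.x[2]),f(r.x).round(2))
    p=r.x;L=np.array([p[0],p[1],245.]);a=ax(p)
    np.save("lens.npy",np.r_[L,p[2]])
    up=np.array([0,0,1.])-a*a[2];up/=np.linalg.norm(up);sd=np.cross(up,a)
    th=np.linspace(0,2*np.pi,60)
    for n,c in (("wrist1",cw),("side0",cd),("scene0",cs)):
        im=cv2.imread(f"pics/{n}.png");k=4;im=cv2.resize(im,None,fx=k,fy=k)
        for x,rr in ((0,17),(25,18),(105,15)):
            q=(proj(L+x*a+rr*(np.cos(th)[:,None]*up+np.sin(th)[:,None]*sd),c)+.5)*k
            cv2.polylines(im,[q.astype(int)],True,(0,255,0),1)
        q=((proj(np.array([L,L+105*a,L-100*a]),c)+.5)*k).astype(int)
        cv2.line(im,tuple(map(int,q[2])),tuple(map(int,q[1])),(0,0,255),1)
        m=q[0]; cv2.imwrite(f"pics/ov_{n}.png",im[max(m[1]-180,0):m[1]+180,max(m[0]-200,0):m[0]+300])
E
python3 fitcam.py; cd pics; python3 -c "
import cv2,numpy as np
a=[cv2.imread(f'ov_{n}.png') for n in('wrist1','side0','scene0')]
a=[cv2.copyMakeBorder(i,0,360-i.shape[0],0,500-i.shape[1],0) for i in a]
o=np.vstack([np.hstack(a[:2]),np.hstack([a[2],a[2]*0])]);cv2.imwrite('ov.png',cv2.resize(o,(800,576)))"
```

```text
[ 7.09784281e+02 -2.70031162e+02  2.95855879e-02] 1.6951293236037122 [ 0.1   0.17  0.16  0.3  -0.65 -0.17 -0.24 -0.15 -0.03 -1.15]
```

View pics/ov.png

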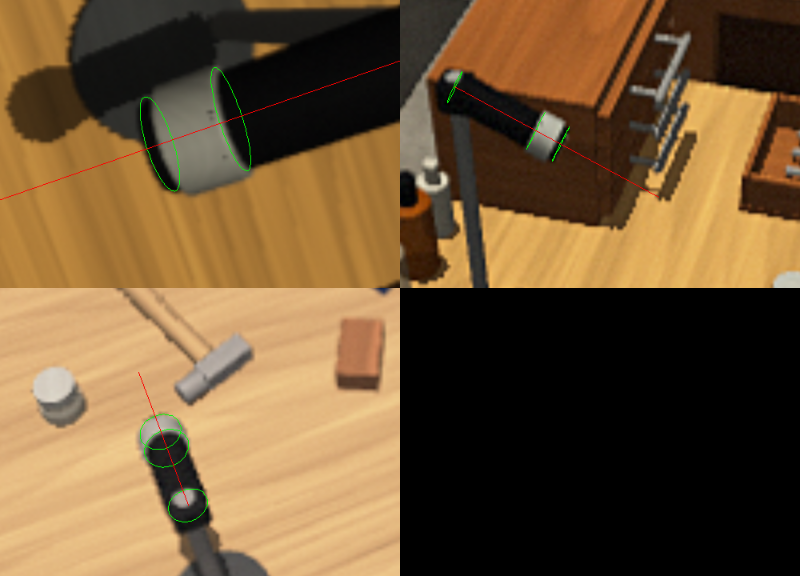

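```bash
python3 - <<'E'
import re
s=open('fit.py').read()
s=s.replace('f=lambda p:np.concatenate([proj(T(p,q),c)[0]-uv for','f=lambda p:np.concatenate([proj(T(p,q),c)[0]-uv+.42 for')
open('fit.py','w').write(s)
E
python3 fit.py | head -2
python3 - <<'E'
from plan import *
s=st(); setcmd(s["eef_pos"],R.from_rotvec(s["tcp_rot"]))
a=np.deg2rad(-5.9)
gen([652,110,400],toolR([0,0,-1],[np.cos(a),np.sin(a),0]))
E
```

```text
1 [ 5.53227325e+02  1.54832066e+02 -1.02715805e-01] -5.885182133788151 6.674465758992088
[[-0.4, -1.3], [0.7, -1.7], [1.3, -0.7], [0.6, 0.7], [-0.0, -0.1], [-0.4, 0.1], [0.7, -1.6], [-0.4, 0.5], [-1.7, 0.5], [0.3, -0.5], [0.1, -0.7], [-0.0, -0.7], [-0.3, -0.9]]
t 3.17 p [ 621.9 -257.1  470.6] F [-0.  -0.4 -0. ] g 85.0 q [ 0.53  0.39 -0.34  1.38  0.13  1.39 -0.21]
off [0.1753, -0.0564, 0.0355] tw [0.04, -0.03, -8.31]
off [0.1816, -0.0305, 0.0354] tw [0.04, -0.04, -8.31]
```

>>> {"method": "send_rows", "body": {"steps": [{"offset": [0.035, -0.011, 0.007], "twist": [0, 0, -1.66], "fingers": 0.085}, {"offset": [0.07, -0.0225, 0.014], "twist": [0, 0, -3.32], "fingers": 0.085}, {"offset": [0.105, -0.034, 0.021], "twist": [0, 0, -4.98], "fingers": 0.085}, {"offset": [0.14, -0.045, 0.028], "twist": [0, 0, -6.64], "fingers": 0.085}, {"offset": [0.1753, -0.0564, 0.0355], "twist": [0, 0, -8.31], "fingers": 0.085}]}}

```text
time_s: 3.58
eef_pos: [635.2, -76.7, 434.1]
tcp_rot: [2.485, 1.921, -0.001]
ft_force: [-0.5, -0.6, -0.6]
grip_width: 84.9
```

>>> {"method": "send_rows", "body": {"steps": [{"offset": [0.045, -0.0076, 0.0088], "twist": [0, 0, -2.1], "fingers": 0.085}, {"offset": [0.09, -0.015, 0.0177], "twist": [0, 0, -4.2], "fingers": 0.085}, {"offset": [0.136, -0.0228, 0.0265], "twist": [0, 0, -6.2], "fingers": 0.085}, {"offset": [0.1816, -0.0305, 0.0354], "twist": [0, 0, -8.31], "fingers": 0.085}, {"offset": [0.1816, -0.0305, 0.0354], "twist": [0, 0, -8.31], "fingers": 0.085}]}}

```text
time_s: 4.0
eef_pos: [650.7, 111.2, 397.9]
tcp_rot: [-2.331, -2.103, 0.0]
ft_force: [-0.6, -0.3, 0.3]
grip_width: 85.0
```

Run:
```python
from plan import *
im=imaging.read_camera("side")
s=st(); print(R.from_rotvec(s["tcp_rot"]).as_matrix().round(4));c=imaging.get_calibration("wrist"); im=imaging.read_camera("wrist"); cv2.imwrite("pics/wrist2.png",im); np.save("cal2.npy",c,allow_pickle=True)
s=st()
```

```text
t 4.05 p [650.4 114.2 397.3] F [-1.2  3.7  0.4] g 84.8 q [ 0.06  0.43 -0.49  1.53  0.2   1.24 -0.56]
[[ 0.1005  0.9949 -0.0025]
 [ 0.9949 -0.1005  0.003 ]
 [ 0.0028 -0.0028 -1.    ]]
t 4.1 p [650.7 110.8 397.8] F [ 0.4 -0.2 -0. ] g 85.2 q [ 0.07  0.43 -0.49  1.53  0.2   1.24 -0.55]
```

View pics/wrist2.png

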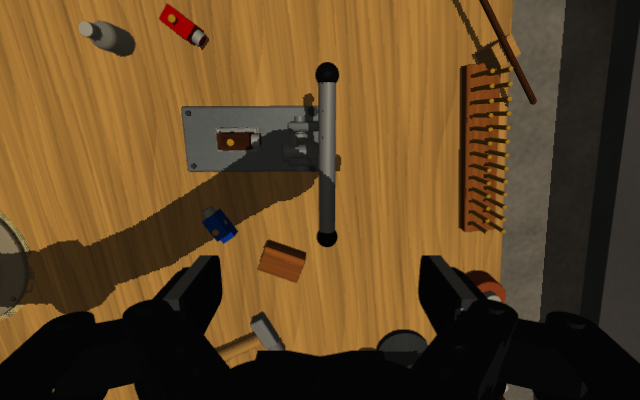

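```bash
cat > fit2.py <<'E'
exec(open('fit.py').read().split("for s in (1,-1)")[0])
cw=np.load("cal2.npy",allow_pickle=True).item()
ow=[(cw,(327,73),P(bx,65,bz)),(cw,(327,238),P(bx,-65,bz)),(cw,(182,108),P(-110,50,20)),(cw,(188,171),P(-110,-50,20)),(cw,(231,142),P(-25,0,71))]
def fit(o,w=1):
    f=lambda p:np.concatenate([proj(T(p,q),c)[0]-np.array(uv)+(0 if c is cw else .42) for c,uv,q in o])
    r=least_squares(f,[553,155,-.1]); print(r.x.round(2),np.rad2deg(r.x[2]).round(2));print(f(r.x).reshape(-1,2).round(1).tolist()); return r.x
p=fit(ow); p2=fit(ow+setup(1)); np.save("press.npy",p)
for q in (p,p2): print(T(q,P(bx,0,bz)),T(q,P(bx,-35,bz)),T(q,P(-25,0,43)))
E
python3 fit2.py
```

```text
[ 5.5342e+02  1.5416e+02 -9.0000e-02] -5.33
[[0.4, 1.5], [0.8, -1.7], [-1.6, -1.7], [-0.1, 1.3], [-0.4, 0.3]]
[ 5.5336e+02  1.5436e+02 -1.0000e-01] -5.5
[[0.5, 1.6], [0.5, -1.5], [-1.6, -2.0], [-0.3, 1.0], [-0.4, 0.1], [-0.7, -1.1], [0.4, -1.6], [1.4, -0.7], [0.8, 0.8], [0.1, -0.0], [-0.4, 0.0], [0.7, -2.0], [-0.1, 0.1], [-1.7, 0.7], [-0.0, -0.5], [0.2, -0.5], [-0.2, -0.7], [-0.3, -1.1]]
[659.21462433 144.27923508 272.26539554] [655.96115608 109.43077824 272.26539554] [528.52626807 156.48036121  43.        ]
[659.12456972 144.17494459 272.26539554] [655.76930332 109.33614169 272.26539554] [528.4724176 156.7578332  43.       ]
```

>>> {"method": "send_rows", "body": {"steps": [{"offset": [-0.001, 0.005, 0.03], "twist": [0, 0, -0.4], "fingers": 0.085}, {"offset": [-0.001, 0.005, 0.06], "twist": [0, 0, -0.4], "fingers": 0.085}, {"offset": [-0.001, 0.005, 0.09], "twist": [0, 0, -0.4], "fingers": 0.085}, {"offset": [-0.001, 0.005, 0.12], "twist": [0, 0, -0.4], "fingers": 0.085}, {"offset": [-0.001, 0.005, 0.143], "twist": [0, 0, -0.4], "fingers": 0.085}]}}

```text
time_s: 4.52
eef_pos: [656.0, 102.1, 253.7]
tcp_rot: [2.334, 2.103, -0.004]
ft_force: [-0.4, -0.3, -0.3]
grip_width: 85.0
```

Run:
```python
from plan import *
im=imaging.read_camera("side"); 
s=st(); im2=imaging.read_camera("wrist"); s=st()
cv2.imwrite("pics/a.png",np.hstack([cv2.resize(im[100:320,230:400],(340,440)),cv2.resize(im2,(460,440))]))
```

```text
t 4.57 p [654.3 101.5 249.5] F [-2.7 -0.4 -3.6] g 85.1 q [ 0.05  0.54 -0.45  1.71  0.28  0.96 -0.61]
t 4.62 p [654.8 101.9 252.1] F [-0.6  0.5  0.6] g 85.2 q [ 0.06  0.54 -0.46  1.7   0.28  0.97 -0.61]
```

View pics/a.png

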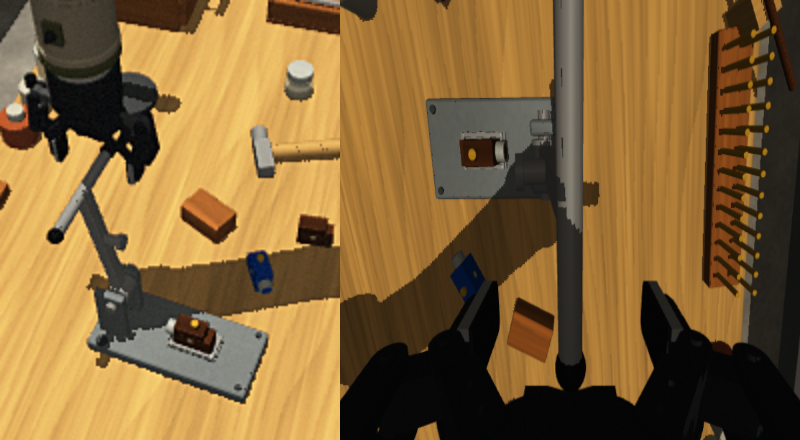

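>>> {"method": "send_rows", "body": {"steps": [{"offset": [0.006, 0, -0.001], "twist": [0, 0, 0], "fingers": 0.085}, {"offset": [0.006, 0, -0.001], "twist": [0, 0, 0], "fingers": 0.085}, {"offset": [0.006, 0, -0.001], "twist": [0, 0, 0], "fingers": 0.06}, {"offset": [0.006, 0, -0.001], "twist": [0, 0, 0], "fingers": 0.03}, {"offset": [0.006, 0, -0.001], "twist": [0, 0, 0], "fingers": 0.03}]}}

```text
time_s: 5.03
eef_pos: [657.7, 111.4, 258.4]
tcp_rot: [2.33, 2.106, 0.002]
ft_force: [0.6, 0.3, 0.7]
grip_width: 51.1
```

Run:
```python
from plan import *
s=st(); im2=imaging.read_camera("wrist"); s=st();print(R.from_rotvec(s["tcp_rot"]).as_matrix().round(4))
cv2.imwrite("pics/b.png",im2)
```

```text
t 5.03 p [657.7 111.4 258.4] F [0.6 0.3 0.7] g 51.1 q [ 0.04  0.54 -0.46  1.69  0.28  0.97 -0.62]
t 5.08 p [657.6 111.3 258.1] F [ 0.4 -0.8  0.1] g 43.1 q [ 0.04  0.54 -0.46  1.69  0.28  0.97 -0.62]
[[ 1.008e-01  9.949e-01  1.300e-03]
 [ 9.949e-01 -1.008e-01 -0.000e+00]
 [ 1.000e-04  1.300e-03 -1.000e+00]]
```

View pics/b.png

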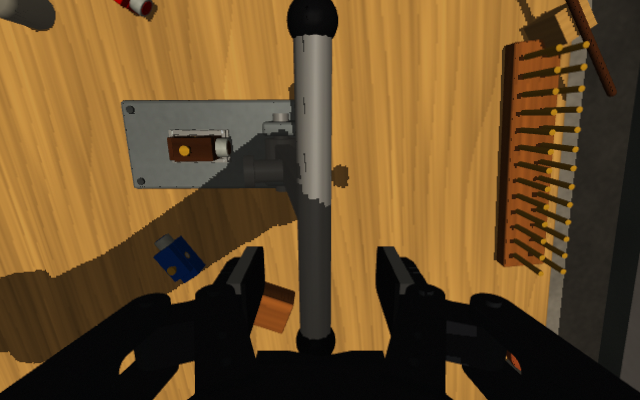

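>>> {"method": "send_rows", "body": {"steps": [{"offset": [0, -0.001, 0.004], "twist": [0, 0, 0], "fingers": 0.005}, {"offset": [0, -0.001, 0.004], "twist": [0, 0, 0], "fingers": 0.005}, {"offset": [0, -0.001, 0.004], "twist": [0, 0, 0], "fingers": 0.005}, {"offset": [0, -0.001, 0.004], "twist": [0, 0, 0], "fingers": 0.005}, {"offset": [0, -0.001, 0.004], "twist": [0, 0, 0], "fingers": 0.005}]}}

```text
time_s: 5.5
eef_pos: [655.8, 111.3, 252.9]
tcp_rot: [-2.33, -2.107, 0.002]
ft_force: [-2.1, -0.2, -0.7]
grip_width: 12.1
```

Run:
```python
from plan import *
s=st(); im2=imaging.read_camera("wrist"); s=st()
im2=imaging.read_camera("side"); s=st();print(R.from_rotvec(s["tcp_rot"]).as_matrix().round(4))
cv2.imwrite("pics/b2.png",cv2.resize(im2[100:320,230:400],(510,600)))
```

```text
t 5.5 p [655.8 111.3 252.9] F [-2.1 -0.2 -0.7] g 12.1 q [ 0.04  0.54 -0.46  1.7   0.28  0.96 -0.62]
t 5.55 p [655.9 111.3 252.9] F [-1.5 -0.1 -0.3] g 11.8 q [ 0.04  0.54 -0.46  1.7   0.28  0.96 -0.62]
t 5.6 p [655.9 111.3 252.9] F [-2.6 -0.1  0.3] g 12.1 q [ 0.04  0.54 -0.46  1.7   0.28  0.96 -0.62]
[[ 1.005e-01  9.949e-01 -1.100e-03]
 [ 9.949e-01 -1.005e-01 -4.000e-04]
 [-5.000e-04 -1.100e-03 -1.000e+00]]
```

View pics/b2.png

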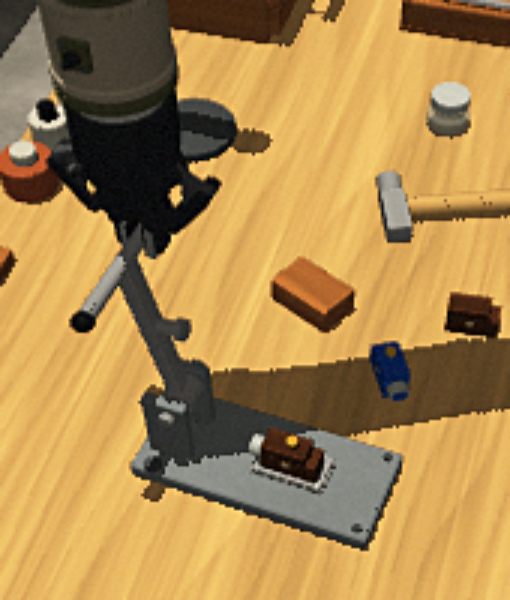

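Run:
```python
import numpy as np
r=np.deg2rad
def P(t): return np.array([-(180*(np.sin(r(10))-np.sin(r(10-t))))*0.0065*1,180*(np.sin(r(10-t))-np.sin(r(10))),180*(np.cos(r(10))-np.cos(r(10-t)))])/1000
ths=np.linspace(0,100.27,16)
for c in range(3):
    print(ths[5*c+5].round(1)); print([(P(t)-P(ths[5*c])).round(4).tolist() for t in ths[5*c+1:5*c+6]])
```

```text
33.4
[[-0.0001, -0.0208, -0.0024], [-0.0003, -0.0418, -0.0024], [-0.0004, -0.0627, 0.0], [-0.0005, -0.0831, 0.0049], [-0.0007, -0.1028, 0.0121]]
66.8
[[-0.0001, -0.0187, 0.0095], [-0.0002, -0.0363, 0.021], [-0.0003, -0.0523, 0.0346], [-0.0004, -0.0667, 0.0499], [-0.0005, -0.0791, 0.0667]]
100.3
[[-0.0001, -0.0104, 0.0182], [-0.0001, -0.0187, 0.0375], [-0.0002, -0.0246, 0.0576], [-0.0002, -0.0282, 0.0783], [-0.0002, -0.0293, 0.0993]]
```

>>> {"method": "send_rows", "body": {"steps": [{"offset": [0, -0.0208, -0.0024], "twist": [0, 0, 0], "fingers": 0.005}, {"offset": [0, -0.0418, -0.0024], "twist": [0, 0, 0], "fingers": 0.005}, {"offset": [0, -0.0627, 0.0], "twist": [0, 0, 0], "fingers": 0.005}, {"offset": [-0.0005, -0.0831, 0.0049], "twist": [0, 0, 0], "fingers": 0.005}, {"offset": [-0.0007, -0.1028, 0.0121], "twist": [0, 0, 0], "fingers": 0.005}]}}

```text
time_s: 6.02
eef_pos: [555.6, 121.1, 242.6]
tcp_rot: [2.329, 2.104, 0.008]
ft_force: [7.3, 1.2, -2.9]
grip_width: 12.0
```

```bash
python3 -c "
from plan import *
st()"
```

```text
t 6.02 p [555.6 121.1 242.6] F [ 7.3  1.2 -2.9] g 12.0 q [ 0.03  0.43 -0.48  1.93  0.27  0.83 -0.69]
```

>>> {"method": "send_rows", "body": {"steps": [{"offset": [0, -0.0187, 0.0095], "twist": [0, 0, 0], "fingers": 0.005}, {"offset": [0, -0.0363, 0.021], "twist": [0, 0, 0], "fingers": 0.005}, {"offset": [0, -0.0523, 0.0346], "twist": [0, 0, 0], "fingers": 0.005}, {"offset": [-0.0004, -0.0667, 0.0499], "twist": [0, 0, 0], "fingers": 0.005}, {"offset": [-0.0005, -0.0791, 0.0667], "twist": [0, 0, 0], "fingers": 0.005}]}}

```text
time_s: 6.43
eef_pos: [475.2, 129.0, 175.1]
tcp_rot: [2.329, 2.106, 0.004]
ft_force: [4.3, -3.3, 3.1]
grip_width: 12.2
```

>>> {"method": "send_rows", "body": {"steps": [{"offset": [0, -0.0104, 0.0182], "twist": [0, 0, 0], "fingers": 0.005}, {"offset": [0, -0.0187, 0.0375], "twist": [0, 0, 0], "fingers": 0.005}, {"offset": [0, -0.0246, 0.0576], "twist": [0, 0, 0], "fingers": 0.005}, {"offset": [0, -0.0282, 0.0783], "twist": [0, 0, 0], "fingers": 0.005}, {"offset": [0, -0.0293, 0.0983], "twist": [0, 0, 0], "fingers": 0.005}]}}

```text
time_s: 6.85
eef_pos: [444.4, 131.9, 75.6]
tcp_rot: [-2.329, -2.108, 0.001]
ft_force: [-3.6, -0.5, 9.0]
grip_width: 12.0
```

Run:
```python
from plan import *
s=st(); im=imaging.read_camera("side"); s=st()
im2=imaging.read_camera("wrist"); s=st()
cv2.imwrite("pics/c.png",np.hstack([cv2.resize(im[160:320,230:400],(400,400)),cv2.resize(im2[50:250,100:300],(400,400))]))
```

```text
t 6.85 p [444.4 131.9  75.6] F [-3.6 -0.5  9. ] g 12.0 q [-0.21  0.58 -0.28  2.3   0.5   0.32 -1.03]
t 6.9 p [444.3 131.8  73. ] F [-4.4  3.3  1.9] g 12.1 q [-0.21  0.58 -0.28  2.3   0.51  0.32 -1.03]
t 6.95 p [444.3 131.8  74.4] F [-7.5  1.2  4.9] g 12.1 q [-0.21  0.58 -0.28  2.3   0.5   0.32 -1.03]
```

View pics/c.png

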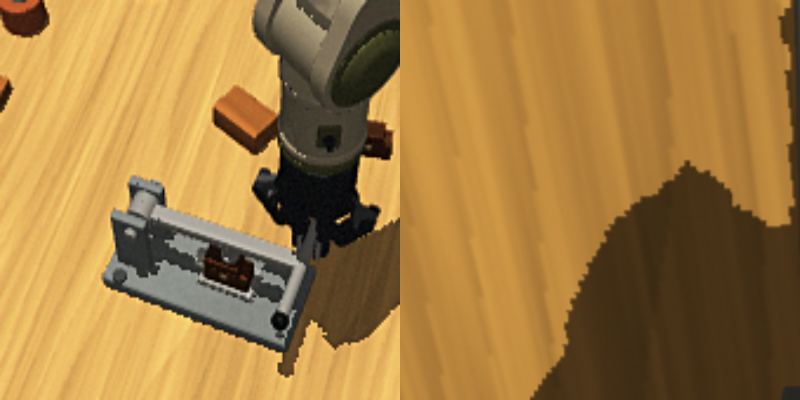

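>>> {"method": "send_rows", "body": {"steps": [{"offset": [0, 0, 0.002], "twist": [0, 0, 0], "fingers": 0.005}, {"offset": [0, 0, 0.004], "twist": [0, 0, 0], "fingers": 0.005}, {"offset": [0, 0, 0.005], "twist": [0, 0, 0], "fingers": 0.005}, {"offset": [0, 0, 0.005], "twist": [0, 0, 0], "fingers": 0.005}, {"offset": [0, 0, 0.005], "twist": [0, 0, 0], "fingers": 0.005}]}}

```text
time_s: 7.37
eef_pos: [444.3, 131.8, 71.7]
tcp_rot: [-2.328, -2.108, 0.003]
ft_force: [-9.4, 3.0, 3.9]
grip_width: 12.0
```

>>> {"method": "send_rows", "body": {"steps": [{"offset": [0, 0, 0.002], "twist": [0, 0, 0], "fingers": 0.005}, {"offset": [0, 0, 0.004], "twist": [0, 0, 0], "fingers": 0.005}, {"offset": [0, 0, 0.006], "twist": [0, 0, 0], "fingers": 0.005}, {"offset": [0, 0, 0.006], "twist": [0, 0, 0], "fingers": 0.005}, {"offset": [0, 0, 0.006], "twist": [0, 0, 0], "fingers": 0.005}]}}

```text
time_s: 7.78
eef_pos: [444.3, 131.9, 67.9]
tcp_rot: [2.328, 2.108, -0.001]
ft_force: [-16.8, 1.2, 46.6]
grip_width: 12.2
```

Run:
```python
from plan import *
s=st(); im=imaging.read_camera("side"); s=st()
cv2.imwrite("pics/d.png",cv2.resize(im[200:320,260:400],(700,600),interpolation=cv2.INTER_CUBIC))
p=np.load("press.npy")
```

```text
t 7.78 p [444.3 131.9  67.9] F [-16.8   1.2  46.6] g 12.2 q [-0.23  0.59 -0.26  2.31  0.52  0.3  -1.04]
t 7.83 p [444.3 131.8  67.9] F [-16.7   0.9  46.4] g 12.2 q [-0.23  0.59 -0.26  2.31  0.52  0.3  -1.04]
```

View pics/d.png

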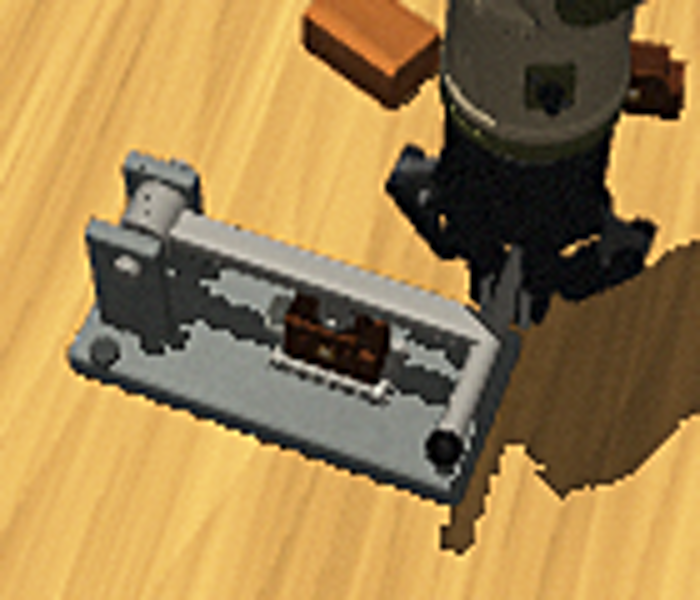

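>>> {"method": "send_rows", "body": {"steps": [{"offset": [0, 0.001, -0.031], "twist": [0, 0, 0], "fingers": 0.005}, {"offset": [0, 0.0047, -0.0517], "twist": [0, 0, 0], "fingers": 0.005}, {"offset": [0, 0.0106, -0.0718], "twist": [0, 0, 0], "fingers": 0.005}, {"offset": [0, 0.0189, -0.0911], "twist": [0, 0, 0], "fingers": 0.005}, {"offset": [0, 0.0293, -0.1093], "twist": [0, 0, 0], "fingers": 0.005}]}}

```text
time_s: 8.25
eef_pos: [477.6, 129.1, 177.3]
tcp_rot: [2.33, 2.106, 0.008]
ft_force: [16.1, -1.6, -14.0]
grip_width: 12.2
```

>>> {"method": "send_rows", "body": {"steps": [{"offset": [0, 0.0124, -0.0168], "twist": [0, 0, 0], "fingers": 0.005}, {"offset": [0, 0.0268, -0.0321], "twist": [0, 0, 0], "fingers": 0.005}, {"offset": [0, 0.0428, -0.0457], "twist": [0, 0, 0], "fingers": 0.005}, {"offset": [0.0003, 0.0604, -0.0572], "twist": [0, 0, 0], "fingers": 0.005}, {"offset": [0.0005, 0.0791, -0.0667], "twist": [0, 0, 0], "fingers": 0.005}]}}

```text
time_s: 8.67
eef_pos: [555.9, 121.5, 243.2]
tcp_rot: [2.33, 2.106, 0.006]
ft_force: [7.6, 3.2, -17.7]
grip_width: 12.1
```

>>> {"method": "send_rows", "body": {"steps": [{"offset": [0, 0.0197, -0.0072], "twist": [0, 0, 0], "fingers": 0.005}, {"offset": [0, 0.0401, -0.0121], "twist": [0, 0, 0], "fingers": 0.005}, {"offset": [0, 0.061, -0.0145], "twist": [0, 0, 0], "fingers": 0.005}, {"offset": [0.0005, 0.082, -0.0145], "twist": [0, 0, 0], "fingers": 0.005}, {"offset": [0.0007, 0.1028, -0.0121], "twist": [0, 0, 0], "fingers": 0.005}]}}

```text
time_s: 9.08
eef_pos: [656.8, 111.8, 254.7]
tcp_rot: [-2.329, -2.106, -0.001]
ft_force: [-13.1, 1.2, 17.9]
grip_width: 11.7
```

Run:
```python
from plan import *
s=st(); im=imaging.read_camera("side"); s=st();print(R.from_rotvec(s["tcp_rot"]).as_matrix().round(4))
cv2.imwrite("pics/e.png",cv2.resize(im[160:320,230:400],(600,565),interpolation=cv2.INTER_CUBIC))
```

```text
t 9.08 p [656.8 111.8 254.7] F [-13.1   1.2  17.9] g 11.7 q [ 0.06  0.54 -0.48  1.7   0.29  0.97 -0.63]
t 9.13 p [659.  111.6 254.5] F [-14.8  -2.5  25. ] g 12.0 q [ 0.06  0.55 -0.48  1.69  0.29  0.97 -0.63]
[[ 0.1019  0.9948 -0.0012]
 [ 0.9948 -0.1019  0.002 ]
 [ 0.0019 -0.0014 -1.    ]]
```

View pics/e.png

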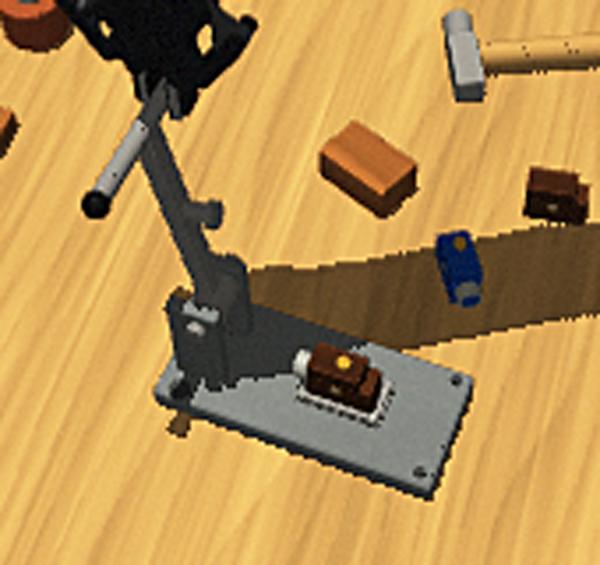

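>>> {"method": "send_rows", "body": {"steps": [{"offset": [0, 0, 0], "twist": [0, 0, 0], "fingers": 0.03}, {"offset": [0, 0, 0], "twist": [0, 0, 0], "fingers": 0.085}, {"offset": [0, 0, 0], "twist": [0, 0, 0], "fingers": 0.085}, {"offset": [0, 0, 0], "twist": [0, 0, 0], "fingers": 0.085}, {"offset": [0, 0, 0], "twist": [0, 0, 0], "fingers": 0.085}]}}

```text
time_s: 9.55
eef_pos: [656.3, 111.3, 253.7]
tcp_rot: [2.33, 2.106, 0.001]
ft_force: [1.0, 0.1, -0.0]
grip_width: 71.9
```

>>> {"method": "send_rows", "body": {"steps": [{"offset": [0, 0, -0.015], "twist": [0, 0, 0], "fingers": 0.085}, {"offset": [0, 0, -0.035], "twist": [0, 0, 0], "fingers": 0.085}, {"offset": [0, 0, -0.06], "twist": [0, 0, 0], "fingers": 0.085}, {"offset": [0, 0, -0.09], "twist": [0, 0, 0], "fingers": 0.085}, {"offset": [0, 0, -0.12], "twist": [0, 0, 0], "fingers": 0.085}]}}

```text
time_s: 9.97
eef_pos: [655.9, 111.4, 374.3]
tcp_rot: [-2.33, -2.107, 0.001]
ft_force: [-0.4, 0.7, -0.7]
grip_width: 85.1
```

Run:
```python
from plan import *
s=st(); im=imaging.read_camera("side"); s=st();im2=imaging.read_camera("wrist");s=st();print(R.from_rotvec(s["tcp_rot"]).as_matrix().round(4))
cv2.imwrite("pics/f.png",np.hstack([cv2.resize(im[160:320,230:400],(400,400)),cv2.resize(im2[50:250,100:300],(400,400))]))
```

```text
t 9.97 p [655.9 111.4 374.3] F [-0.4  0.7 -0.7] g 85.1 q [ 0.07  0.45 -0.5   1.55  0.23  1.2  -0.57]
t 10.02 p [657.9 112.5 381.2] F [1.7 0.2 4.5] g 85.6 q [ 0.07  0.44 -0.5   1.54  0.23  1.21 -0.57]
t 10.07 p [657.9 112.5 378.8] F [ 0.2  0.3 -0. ] g 84.9 q [ 0.07  0.45 -0.5   1.54  0.23  1.2  -0.57]
[[ 0.1006  0.9949  0.0081]
 [ 0.9949 -0.1006  0.002 ]
 [ 0.0028  0.0079 -1.    ]]
```

View pics/f.png

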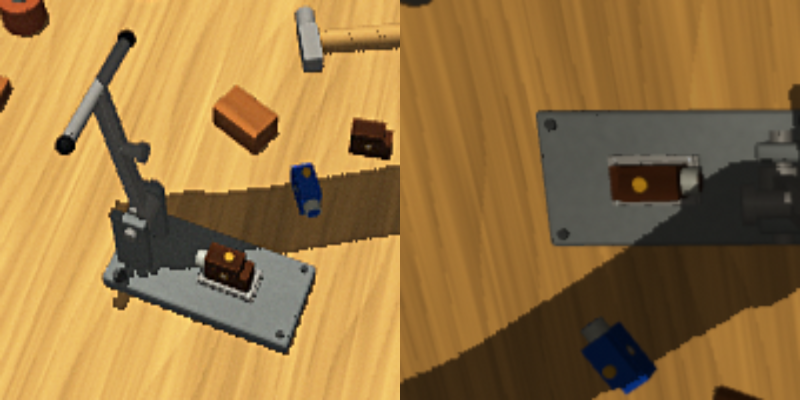

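Run:
```python
from plan import *
s=st(); setcmd([656.5,111.7,374.5+2],R.from_rotvec(s["tcp_rot"]))
setcmd([656.5,111.7,376.5],toolR([0,0,-1],[.9949,-.1006,0]))
a=np.deg2rad(-5.4)
gen([526,156.5,230],toolR([0,0,-1],[-np.sin(a),np.cos(a),0]))
```

```text
t 10.07 p [657.9 112.5 378.8] F [ 0.2  0.3 -0. ] g 84.9 q [ 0.07  0.45 -0.5   1.54  0.23  1.2  -0.57]
off [0.0105, -0.0448, 0.0488] tw [0.0, 0.0, -30.12]
off [0.0315, -0.0335, 0.0488] tw [0.0, 0.0, -30.13]
off [0.0441, -0.0131, 0.0489] tw [0.0, 0.0, -30.12]
```

>>> {"method": "send_rows", "body": {"steps": [{"offset": [0.0021, -0.009, 0.0098], "twist": [0, 0, -6.02], "fingers": 0.085}, {"offset": [0.0042, -0.0179, 0.0195], "twist": [0, 0, -12.05], "fingers": 0.085}, {"offset": [0.0063, -0.0269, 0.0293], "twist": [0, 0, -18.07], "fingers": 0.085}, {"offset": [0.0084, -0.0358, 0.039], "twist": [0, 0, -24.1], "fingers": 0.085}, {"offset": [0.0105, -0.0448, 0.0488], "twist": [0, 0, -30.12], "fingers": 0.085}]}}

```text
time_s: 10.48
eef_pos: [612.1, 126.4, 323.7]
tcp_rot: [1.696, 2.644, -0.0]
ft_force: [0.1, -0.5, -0.3]
grip_width: 84.6
```

>>> {"method": "send_rows", "body": {"steps": [{"offset": [0.0063, -0.0067, 0.0098], "twist": [0, 0, -6.02], "fingers": 0.085}, {"offset": [0.0126, -0.0134, 0.0195], "twist": [0, 0, -12.05], "fingers": 0.085}, {"offset": [0.0189, -0.0201, 0.0293], "twist": [0, 0, -18.07], "fingers": 0.085}, {"offset": [0.0252, -0.0268, 0.039], "twist": [0, 0, -24.1], "fingers": 0.085}, {"offset": [0.0315, -0.0335, 0.0488], "twist": [0, 0, -30.13], "fingers": 0.085}]}}

```text
time_s: 10.9
eef_pos: [568.6, 141.3, 274.9]
tcp_rot: [-0.95, -2.994, 0.0]
ft_force: [0.9, -0.5, 0.1]
grip_width: 85.0
```

>>> {"method": "send_rows", "body": {"steps": [{"offset": [0.0088, -0.0026, 0.0098], "twist": [0, 0, -6.02], "fingers": 0.085}, {"offset": [0.0176, -0.0052, 0.0195], "twist": [0, 0, -12.05], "fingers": 0.085}, {"offset": [0.0265, -0.0079, 0.0293], "twist": [0, 0, -18.07], "fingers": 0.085}, {"offset": [0.0353, -0.0105, 0.039], "twist": [0, 0, -24.1], "fingers": 0.085}, {"offset": [0.0441, -0.0131, 0.0489], "twist": [0, 0, -30.12], "fingers": 0.085}]}}

```text
time_s: 11.32
eef_pos: [525.1, 156.2, 226.1]
tcp_rot: [-0.14, -3.138, -0.0]
ft_force: [0.2, 0.7, -0.6]
grip_width: 85.1
```

>>> {"method": "send_rows", "body": {"steps": [{"offset": [0, 0, 0], "twist": [0, 0, 0], "fingers": 0.085}, {"offset": [0, 0, 0], "twist": [0, 0, 0], "fingers": 0.085}, {"offset": [0, 0, 0], "twist": [0, 0, 0], "fingers": 0.085}, {"offset": [0, 0, 0], "twist": [0, 0, 0], "fingers": 0.085}, {"offset": [0, 0, 0], "twist": [0, 0, 0], "fingers": 0.085}]}}

```text
time_s: 11.73
eef_pos: [526.4, 156.3, 227.2]
tcp_rot: [0.151, 3.137, 0.0]
ft_force: [-0.9, 0.1, 0.4]
grip_width: 85.0
```

Run:
```python
from plan import *
s=st(); c=imaging.get_calibration("wrist");im2=imaging.read_camera("wrist");s=st();print(R.from_rotvec(s["tcp_rot"]).as_matrix().round(4))
np.save("cal3.npy",c,allow_pickle=True); cv2.imwrite("pics/wrist3.png",im2)
```

```text
t 11.73 p [526.4 156.3 227.2] F [-0.9  0.1  0.4] g 85.0 q [ 0.22  0.53 -0.89  1.97  0.53  0.89  0.53]
t 11.78 p [526.3 156.3 227.1] F [-1.3  0.4 -0. ] g 84.6 q [ 0.22  0.53 -0.89  1.97  0.53  0.89  0.53]
[[-9.954e-01  9.580e-02  9.000e-04]
 [ 9.580e-02  9.954e-01  1.000e-04]
 [-8.000e-04  2.000e-04 -1.000e+00]]
```

View pics/wrist3.png

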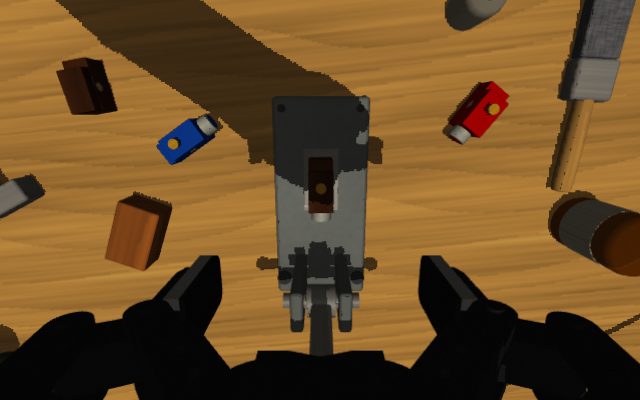

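Run:
```python
from h import *
c=np.load("cal3.npy",allow_pickle=True).item()
print(onz((320.5,188),c,65), onz((321,275-2),c,20)[:2])
for uv in ((273,97),(370,97),(308,157),(333,157)): print(uv,onz(uv,c,20 if uv[1]<100 else 50))
im=cv2.imread("pics/wrist3.png");cv2.imwrite("pics/w3c.png",cv2.resize(im[135:235,270:370],(600,600),interpolation=cv2.INTER_CUBIC))
```

```text
[526.76770129 156.81789211  65.        ] [636.76758643 146.80360002]
(273, 97) [439.08735722 117.5627042   20.        ]
(370, 97) [448.55355765 214.39406993  20.        ]
(308, 157) [498.55709647 147.52002159  50.        ]
(333, 157) [500.89449452 171.43337232  50.        ]
```

View pics/w3c.png

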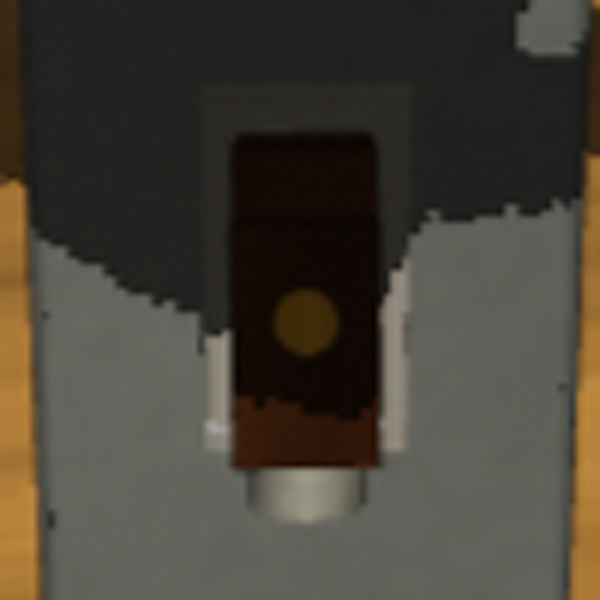

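>>> {"method": "send_rows", "body": {"steps": [{"offset": [-0.001, 0, 0.035], "twist": [0, 0, 0], "fingers": 0.085}, {"offset": [-0.001, 0, 0.07], "twist": [0, 0, 0], "fingers": 0.085}, {"offset": [-0.001, 0, 0.105], "twist": [0, 0, 0], "fingers": 0.085}, {"offset": [-0.001, 0, 0.13], "twist": [0, 0, 0], "fingers": 0.085}, {"offset": [-0.001, 0, 0.15], "twist": [0, 0, 0], "fingers": 0.085}]}}

```text
time_s: 12.2
eef_pos: [526.4, 155.8, 74.7]
tcp_rot: [-0.15, -3.137, 0.001]
ft_force: [1.0, -0.2, -0.3]
grip_width: 85.1
```

>>> {"method": "send_rows", "body": {"steps": [{"offset": [0, 0, 0.01], "twist": [0, 0, 0], "fingers": 0.085}, {"offset": [0, 0, 0.02], "twist": [0, 0, 0], "fingers": 0.085}, {"offset": [0, 0, 0.03], "twist": [0, 0, 0], "fingers": 0.085}, {"offset": [0, 0, 0.04], "twist": [0, 0, 0], "fingers": 0.085}, {"offset": [0, 0, 0.04], "twist": [0, 0, 0], "fingers": 0.085}]}}

```text
time_s: 12.62
eef_pos: [526.6, 156.0, 35.6]
tcp_rot: [-0.148, -3.137, 0.001]
ft_force: [0.1, -1.0, -0.3]
grip_width: 85.1
```

Run:
```python
from plan import *
s=st(); im=imaging.read_camera("side"); im2=imaging.read_camera("wrist");s=st();print(R.from_rotvec(s["tcp_rot"]).as_matrix().round(4))
cv2.imwrite("pics/g.png",np.hstack([cv2.resize(im[160:320,230:400],(400,400)),cv2.resize(im2[150:400,120:520],(400,400))]))
```

```text
t 12.62 p [526.6 156.   35.6] F [ 0.1 -1.  -0.3] g 85.1 q [ 0.02  0.76 -0.62  2.11  0.88  0.54  0.22]
t 12.72 p [526.9 156.3  36.9] F [-0.3  0.9 -0.4] g 85.2 q [ 0.02  0.76 -0.62  2.11  0.88  0.54  0.22]
[[-9.956e-01  9.400e-02  2.000e-04]
 [ 9.400e-02  9.956e-01 -1.000e-04]
 [-2.000e-04 -0.000e+00 -1.000e+00]]
```

View pics/g.png

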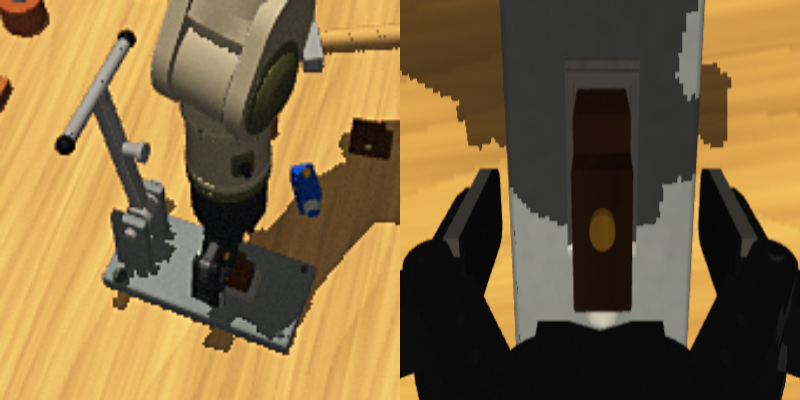

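>>> {"method": "send_rows", "body": {"steps": [{"offset": [0, 0, 0.002], "twist": [0, 0, 0], "fingers": 0.06}, {"offset": [0, 0, 0.002], "twist": [0, 0, 0], "fingers": 0.04}, {"offset": [0, 0, 0.002], "twist": [0, 0, 0], "fingers": 0.03}, {"offset": [0, 0, 0.002], "twist": [0, 0, 0], "fingers": 0.028}, {"offset": [0, 0, 0.002], "twist": [0, 0, 0], "fingers": 0.01}]}}

```text
time_s: 13.13
eef_pos: [526.9, 156.2, 34.9]
tcp_rot: [0.148, 3.138, 0.0]
ft_force: [0.3, 2.9, 0.7]
grip_width: 24.9
```

>>> {"method": "send_rows", "body": {"steps": [{"offset": [0, 0, 0], "twist": [0, 0, 0], "fingers": 0.01}, {"offset": [0, 0, 0], "twist": [0, 0, 0], "fingers": 0.01}, {"offset": [0, 0, 0], "twist": [0, 0, 0], "fingers": 0.01}, {"offset": [0, 0, 0], "twist": [0, 0, 0], "fingers": 0.01}, {"offset": [0, 0, 0], "twist": [0, 0, 0], "fingers": 0.01}]}}

```text
time_s: 13.55
eef_pos: [527.0, 156.2, 35.1]
tcp_rot: [0.148, 3.137, -0.0]
ft_force: [-0.3, -1.0, 5.7]
grip_width: 23.3
```

Run:
```python
from plan import *
s=st(); c=imaging.get_calibration("wrist");im2=imaging.read_camera("wrist");np.save("cal4.npy",c,allow_pickle=True)
cv2.imwrite("pics/wrist4.png",im2)
print(R.from_rotvec(s["tcp_rot"]).as_matrix().round(4))
```

```text
t 13.55 p [527.  156.2  35.1] F [-0.3 -1.   5.7] g 23.3 q [ 0.02  0.76 -0.61  2.12  0.88  0.54  0.22]
[[-9.956e-01  9.420e-02  6.000e-04]
 [ 9.420e-02  9.956e-01 -1.000e-04]
 [-6.000e-04  0.000e+00 -1.000e+00]]
```

View pics/wrist4.png

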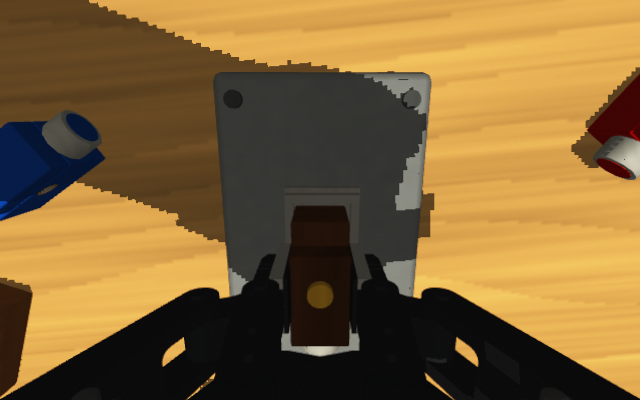

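```bash
cat > target.py <<'E'
from plan import *
L=np.load("lens.npy"); yaw=L[3]; t=np.deg2rad(25)
xf=np.array([np.cos(yaw)*np.cos(t),np.sin(yaw)*np.cos(t),np.sin(t)]); yf=np.array([-np.sin(yaw),np.cos(yaw),0]); zf=np.cross(xf,yf)
Rf=np.stack([xf,yf,zf],1); F=L[:3]-100*xf
Rt=R.from_matrix(np.stack([-xf,yf,-zf],1))
E
python3 - <<'E'
from target import *
c=np.load("cal4.npy",allow_pickle=True).item()
pin=onz((320,295),c,65); print("pin",pin)
# frog edges check: top front edge z=62, step
print("F",F)
pr=np.load("press.npy"); cy,sy=np.cos(-.0943),np.sin(-.0943)
d=np.array([527,156.2])-pin[:2]; dx,dy=cy*d[0]+sy*d[1],-sy*d[0]+cy*d[1]; print("tcp in frog",dx,dy)
print("block front top edge", onz((320,346),c,62), "rear top", onz((320,206),c,50), "step", onz((320,246),c,62))
tcp=F+Rf@(np.array([dx,0,11.1])-[37,0,19]); print("tcp target",tcp)
E
```

```text
pin [526.66856566 156.26894676  65.        ]
F [ 619.193164   -272.71213567  202.73817383]
tcp in frog 0.3364538390578692 -0.03743247283138518
block front top edge [551.57514709 153.89261146  62.        ] rear top [495.8985589  159.21157734  50.        ] step [508.03507785 158.0486862   62.        ]
tcp target [ 589.31647129 -273.59631318  180.08365816]
```

Run:
```python
from target import *
setcmd([527,156.2,34.9],toolR([0,0,-1],[.0942,.9956,0]))
gen([525,156.2,190],toolR([0,0,-1],[.0942,.9956,0]))
print(getcmd()[0])
gen([540,-210,260],Rt)
gen([575,-273,200],Rt)
print(getcmd()[0])
```

```text
off [0.002, -0.0002, -0.1551] tw [0.0, 0.0, 0.0]
[524.99005346 156.1892805  190.        ]
off [-0.0247, -0.1816, -0.035] tw [-0.77, -12.48, -3.49]
off [-0.021, -0.1825, -0.0325] tw [-0.78, -12.49, -3.5]
off [-0.0046, -0.064, 0.0684] tw [0.0, 0.0, 0.0]
[ 574.97089066 -273.00225179  200.00146674]
```

>>> {"method": "send_rows", "body": {"steps": [{"offset": [0, 0, -0.005], "twist": [0, 0, 0], "fingers": 0.01}, {"offset": [0, 0, -0.02], "twist": [0, 0, 0], "fingers": 0.01}, {"offset": [0, 0, -0.045], "twist": [0, 0, 0], "fingers": 0.01}, {"offset": [0.001, 0, -0.08], "twist": [0, 0, 0], "fingers": 0.01}, {"offset": [0.002, 0, -0.115], "twist": [0, 0, 0], "fingers": 0.01}]}}

```text
time_s: 14.02
eef_pos: [523.8, 156.3, 150.5]
tcp_rot: [-0.147, -3.136, 0.0]
ft_force: [0.7, -0.1, 0.1]
grip_width: 23.1
```

Run:
```python
from plan import *
s=st(); im=imaging.read_camera("side"); im2=imaging.read_camera("wrist");s=st()
cv2.imwrite("pics/i.png",np.hstack([cv2.resize(im[160:320,230:400],(400,400)),cv2.resize(im2[150:400,120:520],(400,400))]))
```

```text
t 14.02 p [523.8 156.3 150.5] F [ 0.7 -0.1  0.1] g 23.1 q [ 0.15  0.62 -0.8   2.05  0.65  0.75  0.42]
t 14.12 p [526.5 157.8 154.4] F [ 0.2  1.  -0.9] g 23.4 q [ 0.15  0.61 -0.8   2.05  0.65  0.75  0.42]
```

View pics/i.png

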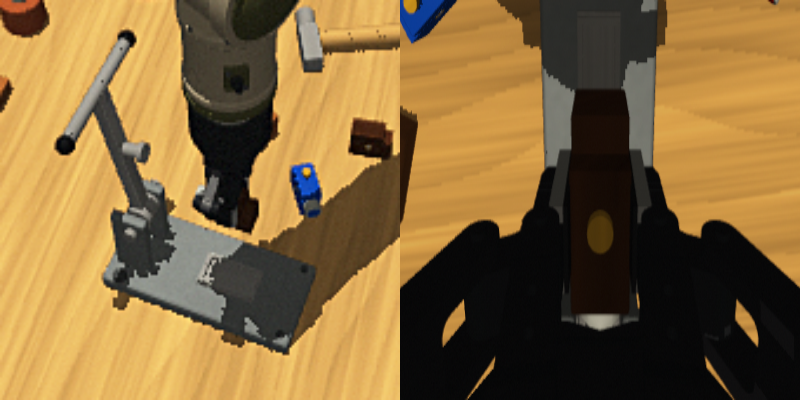

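Run:
```python
from target import *
setcmd([525,156.3,150],toolR([0,0,-1],[.0942,.9956,0]))
gen([535,-210,255],Rt)
print(getcmd()[0])
```

```text
off [-0.0222, -0.1819, -0.0525] tw [-0.77, -12.48, -3.49]
off [-0.0223, -0.1825, -0.0501] tw [-0.78, -12.49, -3.5]
[ 534.96116807 -209.99767818  255.01086017]
```

>>> {"method": "send_rows", "body": {"steps": [{"offset": [-0.0044, -0.0364, -0.0105], "twist": [-0.15, -2.5, -0.7], "fingers": 0.01}, {"offset": [-0.0089, -0.0728, -0.021], "twist": [-0.31, -4.99, -1.4], "fingers": 0.01}, {"offset": [-0.0133, -0.1091, -0.0315], "twist": [-0.46, -7.49, -2.09], "fingers": 0.01}, {"offset": [-0.0178, -0.1455, -0.042], "twist": [-0.62, -9.98, -2.79], "fingers": 0.01}, {"offset": [-0.0222, -0.1819, -0.0525], "twist": [-0.77, -12.48, -3.49], "fingers": 0.01}]}}

```text
time_s: 14.53
eef_pos: [529.1, -28.4, 202.3]
tcp_rot: [0.046, 2.922, 0.004]
ft_force: [2.0, -0.6, -1.0]
grip_width: 23.1
```

>>> {"method": "send_rows", "body": {"steps": [{"offset": [-0.0045, -0.0365, -0.01], "twist": [-0.16, -2.5, -0.7], "fingers": 0.01}, {"offset": [-0.0089, -0.073, -0.02], "twist": [-0.31, -5.0, -1.4], "fingers": 0.01}, {"offset": [-0.0134, -0.1095, -0.03], "twist": [-0.47, -7.49, -2.1], "fingers": 0.01}, {"offset": [-0.0178, -0.146, -0.0401], "twist": [-0.62, -9.99, -2.8], "fingers": 0.01}, {"offset": [-0.0223, -0.1825, -0.0501], "twist": [-0.78, -12.49, -3.5], "fingers": 0.01}]}}

```text
time_s: 14.95
eef_pos: [534.1, -211.6, 255.2]
tcp_rot: [-0.042, 2.703, 0.007]
ft_force: [0.8, -0.1, -1.1]
grip_width: 23.1
```

>>> {"method": "send_rows", "body": {"steps": [{"offset": [0, 0, 0], "twist": [0, 0, 0], "fingers": 0.01}, {"offset": [0, 0, 0], "twist": [0, 0, 0], "fingers": 0.01}, {"offset": [0, 0, 0], "twist": [0, 0, 0], "fingers": 0.01}, {"offset": [0, 0, 0], "twist": [0, 0, 0], "fingers": 0.01}, {"offset": [0, 0, 0], "twist": [0, 0, 0], "fingers": 0.01}]}}

```text
time_s: 15.37
eef_pos: [535.2, -207.7, 254.6]
tcp_rot: [-0.045, 2.705, 0.01]
ft_force: [0.1, -0.1, -0.6]
grip_width: 23.3
```

Run:
```python
from target import *
s=st(); r=R.from_rotvec(s["tcp_rot"]); print("rot err deg",(Rt.inv()*r).as_rotvec(degrees=True).round(2))
im=imaging.read_camera("side"); cv2.imwrite("pics/side5.png",im)
im2=imaging.read_camera("wrist"); cv2.imwrite("pics/wrist5.png",im2)
cv2.imwrite("pics/j.png",np.hstack([cv2.resize(im[40:240,240:440],(400,400)),cv2.resize(im2,(400,400))]))
s=st(); r=R.from_rotvec(s["tcp_rot"]); print("rot err deg",(Rt.inv()*r).as_rotvec(degrees=True).round(2))
```

```text
t 15.37 p [ 535.2 -207.7  254.6] F [ 0.1 -0.1 -0.6] g 23.3 q [ 1.1   0.43 -0.99  2.17  0.73  0.37  1.2 ]
rot err deg [-0.09  0.02 -0.19]
t 15.47 p [ 535.3 -207.9  254.6] F [ 0.2 -0.8 -1.1] g 23.1 q [ 1.1   0.43 -0.99  2.17  0.73  0.37  1.21]
rot err deg [-0.08  0.01 -0.19]
```

View pics/j.png

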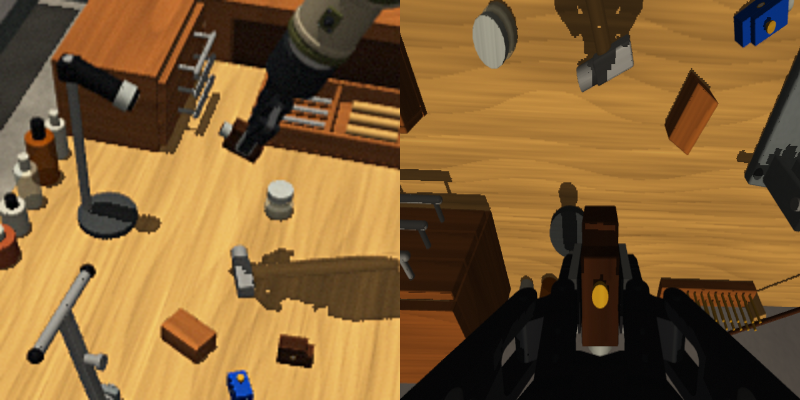

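Run:
```python
from target import *
s=st(); setcmd(s["eef_pos"],R.from_rotvec(s["tcp_rot"]))
T=np.array([589.3,-273.6,180.1])
gen(T-60*xf,Rt)
gen(T,Rt)
```

```text
t 15.47 p [ 535.3 -207.9  254.6] F [ 0.2 -0.8 -1.1] g 23.1 q [ 1.1   0.43 -0.99  2.17  0.73  0.37  1.21]
off [0.0445, -0.0673, 0.0895] tw [0.08, -0.01, 0.19]
off [-0.06, 0.0, -0.0] tw [0.0, -0.0, -0.0]
```

>>> {"method": "send_rows", "body": {"steps": [{"offset": [0.0089, -0.0135, 0.0179], "twist": [0.08, 0, 0.19], "fingers": 0.01}, {"offset": [0.0178, -0.0269, 0.0358], "twist": [0.08, 0, 0.19], "fingers": 0.01}, {"offset": [0.0267, -0.0404, 0.0537], "twist": [0.08, 0, 0.19], "fingers": 0.01}, {"offset": [0.0356, -0.0538, 0.0716], "twist": [0.08, 0, 0.19], "fingers": 0.01}, {"offset": [0.0445, -0.0673, 0.0895], "twist": [0.08, 0, 0.19], "fingers": 0.01}]}}

```text
time_s: 15.88
eef_pos: [534.8, -276.5, 153.9]
tcp_rot: [-0.039, 2.705, 0.009]
ft_force: [0.7, 0.1, -1.3]
grip_width: 22.9
```

>>> {"method": "send_rows", "body": {"steps": [{"offset": [-0.015, 0, 0], "twist": [0, 0, 0], "fingers": 0.01}, {"offset": [-0.03, 0, 0], "twist": [0, 0, 0], "fingers": 0.01}, {"offset": [-0.043, 0, 0], "twist": [0, 0, 0], "fingers": 0.01}, {"offset": [-0.053, 0, 0], "twist": [0, 0, 0], "fingers": 0.01}, {"offset": [-0.06, 0, 0], "twist": [0, 0, 0], "fingers": 0.01}]}}

```text
time_s: 16.3
eef_pos: [590.2, -274.6, 180.6]
tcp_rot: [-0.038, 2.704, 0.009]
ft_force: [0.2, 0.2, -0.8]
grip_width: 23.1
```

>>> {"method": "send_rows", "body": {"steps": [{"offset": [0, 0, 0], "twist": [0, 0, 0], "fingers": 0.01}, {"offset": [0, 0, 0], "twist": [0, 0, 0], "fingers": 0.01}, {"offset": [0, 0, 0], "twist": [0, 0, 0], "fingers": 0.01}, {"offset": [0, 0, 0], "twist": [0, 0, 0], "fingers": 0.01}, {"offset": [0, 0, 0], "twist": [0, 0, 0], "fingers": 0.01}]}}

```text
time_s: 16.72
eef_pos: [588.0, -276.0, 179.8]
tcp_rot: [-0.035, 2.706, 0.008]
ft_force: [-0.1, -0.3, -1.2]
grip_width: 22.7
```

Run:
```python
from target import *
T=np.array([589.3,-273.6,180.1])
for i in range(3):
    s=st(); r=R.from_rotvec(s["tcp_rot"]); print("rot err",(Rt.inv()*r).as_rotvec(degrees=True).round(2),"pos err",(s["eef_pos"]-T).round(1))
    n=["side","scene","wrist"][i]
    im=imaging.read_camera(n); cv2.imwrite(f"pics/{n}6.png",im)
a=cv2.imread("pics/side6.png");b=cv2.imread("pics/scene6.png")
cv2.imwrite("pics/k.png",np.hstack([cv2.resize(a[55:155,260:360],(400,400),interpolation=cv2.INTER_CUBIC),cv2.resize(b[210:310,190:290],(400,400),interpolation=cv2.INTER_CUBIC)]))
```

```text
t 16.72 p [ 588.  -276.   179.8] F [-0.1 -0.3 -1.2] g 22.7 q [ 0.99  0.59 -0.78  2.09  0.92  0.3   1.13]
rot err [0.09 0.04 0.19] pos err [-1.3 -2.4 -0.3]
t 16.77 p [ 588.1 -276.   179.9] F [-0.2 -0.3  0.4] g 22.7 q [ 0.99  0.59 -0.78  2.09  0.92  0.3   1.13]
rot err [0.09 0.03 0.19] pos err [-1.2 -2.4 -0.2]
t 16.82 p [ 588.2 -276.   180. ] F [ 0.2 -0.5  0.2] g 23.1 q [ 0.99  0.59 -0.79  2.09  0.92  0.3   1.13]
rot err [0.09 0.02 0.19] pos err [-1.1 -2.4 -0.1]
```

View pics/k.png

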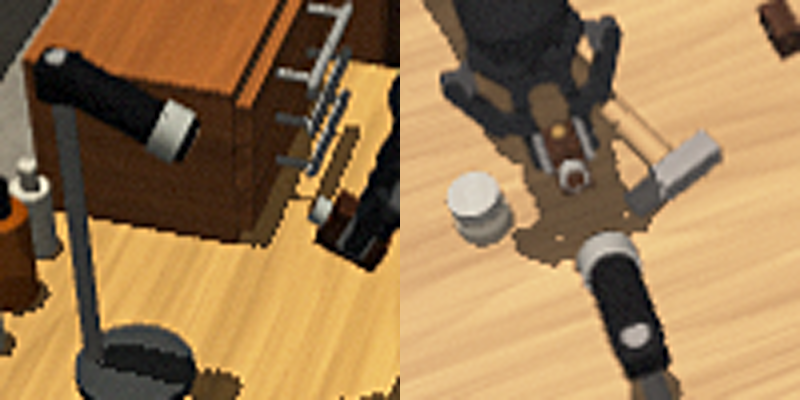

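```bash
cat > ov.py <<'E'
from target import *
import sys
s=monitor.sense(); p=s["eef_pos"]; r=R.from_rotvec(s["tcp_rot"]).as_matrix()
Rfr=np.stack([-r[:,0],r[:,1],-r[:,2]],1)
O=p-Rfr@np.array([0.3,0,11.1])
th=np.linspace(0,2*np.pi,40)
ring=np.stack([0*th+37,10*np.cos(th),19+10*np.sin(th)],1)
tiles=[]
for n,(x0,y0,w,h),k in (("side6",(270,60,90,90),8),("scene6",(215,225,70,70),8)):
    c=imaging.get_calibration(n[:-1]); im=cv2.resize(cv2.imread(f"pics/{n}.png"),None,fx=k,fy=k,interpolation=cv2.INTER_CUBIC)
    D=lambda P:((proj(P,c)+.5)*k).astype(int)
    cv2.polylines(im,[D(O+ring@Rfr.T)],True,(0,255,0),1)
    for z,x1 in ((0,-25),(38,-15)):
        q=np.array([[x1,-12,z],[25,-12,z],[25,12,z],[x1,12,z]],float); cv2.polylines(im,[D(O+q@Rfr.T)],True,(255,255,0),1)
    q=D(np.array([F,L[:3],L[:3]+105*xf])); cv2.polylines(im,[q],False,(0,0,255),1)
    cir=L[:3]+17*(np.cos(th)[:,None]*yf+np.sin(th)[:,None]*zf); cv2.polylines(im,[D(cir)],True,(0,255,0),1)
    t=im[y0*k:(y0+h)*k,x0*k:(x0+w)*k]; tiles.append(cv2.resize(t,(400,400) if 0 else (560,560)))
cv2.imwrite("pics/ov6a.png",tiles[0]);cv2.imwrite("pics/ov6b.png",tiles[1])
E
python3 ov.py
```

```text
(no output)
```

View pics/ov6a.png

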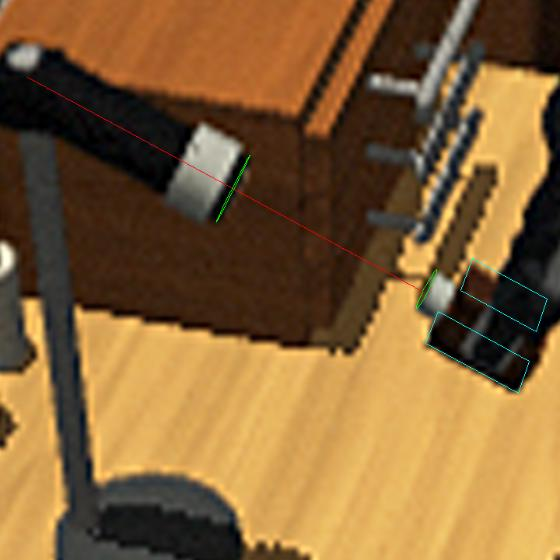

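View pics/ov6b.png

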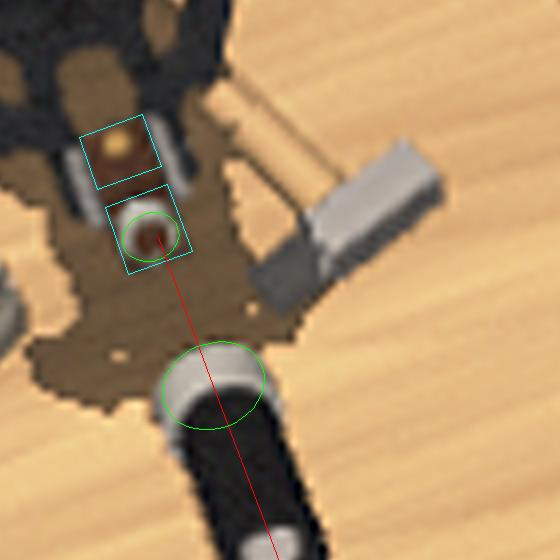

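```bash
cat > edge.py <<'E'
from target import *
from scipy.ndimage import map_coordinates
cw=np.load("cal1.npy",allow_pickle=True).item()
cs,cd=imaging.get_calibration("scene"),imaging.get_calibration("side")
def prof(n,c,xs,rad,sp=None):
    im=cv2.imread(f"pics/{n}.png").astype(float)
    out=[]
    for x in xs:
        q=proj(np.array([L[:3]+x*xf,L[:3]+(x+5)*xf]),c); d=q[1]-q[0]; d/=np.linalg.norm(d); nn=np.array([-d[1],d[0]])
        # px per mm approx
        E=c["extrinsics"]; dep=(L[:3]+x*xf-E[:3,3])@E[:3,2]; s=c["camera_matrix"][0,0]/dep
        t=np.arange(-2*rad*s,2*rad*s,0.1)
        pts=q[0][:,None]+nn[:,None]*t
        col=np.stack([map_coordinates(im[...,k],[pts[1],pts[0]],order=1) for k in range(3)],1)
        g=np.abs(np.gradient(cv2.GaussianBlur(col,(1,9),2),axis=0)).sum(1)
        lo=(t<-0.5*rad*s)&(t>-1.6*rad*s); hi=(t>0.5*rad*s)&(t<1.6*rad*s)
        a=t[lo][g[lo].argmax()]; b=t[hi][g[hi].argmax()]
        out.append((x,round(a,1),round(b,1),round((a+b)/2,2),round((b-a)/s,1)))
    return out
for n,c in (("wrist1",cw),("scene0",cs),("scene6",cs),("side0",cd),("side6",cd)):
    print(n)
    for xs,rad in (((5,8,12,16),18),((30,38,46,54,62,70,78),14)):
        for o in prof(n,c,xs,rad): print("  ",*o)
E
python3 edge.py
```

```text
wrist1
   5 -17.1 19.1 1.0 39.7
   8 -17.2 18.9 0.81 39.5
   12 -17.8 19.1 0.63 40.1
   16 -17.6 19.2 0.79 39.8
   30 -15.3 16.7 0.67 33.9
   38 -15.4 17.2 0.86 34.1
   46 -15.9 17.1 0.65 34.2
   54 -16.1 17.8 0.87 34.7
   62 -16.2 17.6 0.69 34.2
   70 -20.5 17.7 -1.45 38.1
   78 -17.3 18.3 0.51 35.1
scene0
   5 -7.5 3.5 -2.04 28.8
   8 -7.6 4.7 -1.42 32.2
   12 -4.8 5.2 0.18 26.1
   16 -5.6 6.2 0.34 30.7
   30 -6.2 6.4 0.1 32.4
   38 -6.2 7.1 0.48 33.9
   46 -6.2 6.6 0.16 32.5
   54 -6.3 6.9 0.29 33.3
   62 -6.1 7.1 0.51 33.0
   70 -6.3 6.6 0.19 32.1
   78 -6.2 7.6 0.67 34.1
scene6
   5 -7.5 9.0 0.71 43.2
   8 -4.5 8.7 2.13 34.5
   12 -4.9 5.1 0.08 26.1
   16 -5.5 6.0 0.29 29.9
   30 -6.2 6.4 0.1 32.4
   38 -6.2 7.0 0.43 33.7
   46 -6.2 6.6 0.16 32.5
   54 -6.3 6.8 0.24 33.0
   62 -6.0 7.1 0.56 32.8
   70 -6.3 6.7 0.24 32.3
   78 -6.2 7.5 0.62 33.8
side0
   5 -3.2 7.0 1.92 29.2
   8 -4.0 6.9 1.46 31.2
   12 -3.2 7.0 1.91 29.2
   16 -3.2 6.9 1.85 28.9
   30 -6.2 5.2 -0.52 32.5
   38 -6.1 5.8 -0.18 33.9
   46 -5.9 7.9 0.95 39.2
   54 -5.8 7.4 0.84 37.5
   62 -6.0 6.5 0.28 35.5
   70 -6.2 5.4 -0.38 32.9
   78 -6.3 5.6 -0.34 33.7
side6
   5 -3.2 7.0 1.92 29.2
   8 -4.0 6.9 1.46 31.2
   12 -4.2 7.0 1.41 32.0
   16 -3.9 6.9 1.5 30.9
   30 -6.2 5.7 -0.27 33.9
   38 -5.9 5.5 -0.23 32.5
   46 -5.9 7.9 0.95 39.2
   54 -6.1 7.5 0.74 38.6
   62 -6.0 6.4 0.23 35.2
   70 -6.1 5.4 -0.33 32.6
   78 -6.1 5.6 -0.24 33.1
```

```bash
cat > refit.py <<'E'
from fitcam import *
import target
from edge import prof,cw as cw_
L0=target.L;xf0=target.xf
obs=[]
for n,c,xs,rad in (("wrist1",cw,(5,8,12,16),18),("wrist1",cw,(30,38,46,54,62,78),14),("scene0",cs,(30,38,46,54,62,70,78),14),("scene6",cs,(30,38,46,54,62,70,78),14),("side0",cd,(30,38,70,78),14),("side6",cd,(30,38,70,78),14)):
    for o in prof(n,c,xs,rad):
        q=proj(np.array([L0[:3]+o[0]*xf0,L0[:3]+(o[0]+5)*xf0]),c); d=q[1]-q[0]; d/=np.linalg.norm(d); nn=np.array([-d[1],d[0]])
        obs.append((n,c,q[0]+nn*o[3],nn))
def g(p,sel=None):
    L=np.array([p[0],p[1],245+(p[3] if len(p)>3 else 0)]);a=ax(p);e=[]
    for n,c,u,nn in obs:
        if sel and n not in sel: continue
        q=proj(np.array([L,L+100*a]),c); d=q[1]-q[0]; d/=np.linalg.norm(d); e.append(np.array([-d[1],d[0]])@(u-q[0]))
    for c,u in pts: e+=list(0.7*(proj(L,c)[0]-u))
    return np.array(e)
for sel in (None,["wrist1"],["scene0","scene6"],["wrist1","side0","side6"]):
    r=least_squares(lambda p:g(p,sel),[710,-270,0.03]); print(sel,r.x[:2].round(1),np.rad2deg(r.x[2]).round(2),"rms",np.sqrt((r.fun**2).mean()).round(2))
E
python3 refit.py | tail -4
```

```text
None [ 710.6 -270.8] 1.79 rms 0.3
['wrist1'] [ 709.9 -270.9] 1.81 rms 0.29
['scene0', 'scene6'] [ 709.9 -270. ] 0.65 rms 0.24
['wrist1', 'side0', 'side6'] [ 710.5 -270.9] 1.96 rms 0.35
```

```bash
python3 - <<'E'
import numpy as np
np.save("lens.npy",np.array([710.4,-270.7,245,np.deg2rad(1.6)]))
E
python3 - <<'E'
from target import *
s=st(); setcmd(s["eef_pos"],R.from_rotvec(s["tcp_rot"]))
T=F+Rf@(np.array([.3,0,11.1])-[37,0,19]); print(F,T,"err",s["eef_pos"]-T); gen(T,Rt)
E
```

```text
t 16.87 p [ 588.3 -276.   180. ] F [ 0.6  0.3 -0.9] g 22.9 q [ 0.99  0.59 -0.79  2.09  0.92  0.3   1.13]
[ 619.80455687 -273.23055986  202.73817383] [ 589.89341181 -274.06605379  180.0682521 ] err [-1.5595813 -1.8911357 -0.0392836]
off [-0.0015, 0.0019, 0.0006] tw [-0.05, -0.01, -0.11]
```

>>> {"method": "send_rows", "body": {"steps": [{"offset": [-0.0015, 0.0019, 0.0006], "twist": [0, 0, -0.1], "fingers": 0.01}, {"offset": [-0.0015, 0.0019, 0.0006], "twist": [0, 0, -0.1], "fingers": 0.01}, {"offset": [-0.0015, 0.0019, 0.0006], "twist": [0, 0, -0.1], "fingers": 0.01}, {"offset": [-0.0015, 0.0019, 0.0006], "twist": [0, 0, -0.1], "fingers": 0.01}, {"offset": [-0.0015, 0.0019, 0.0006], "twist": [0, 0, -0.1], "fingers": 0.01}]}}

```text
time_s: 17.28
eef_pos: [590.2, -273.9, 180.2]
tcp_rot: [-0.038, 2.705, 0.007]
ft_force: [0.4, 0.4, -1.5]
grip_width: 23.2
```

>>> {"method": "send_rows", "body": {"steps": [{"offset": [0, 0, 0], "twist": [0, 0, 0], "fingers": 0.01}, {"offset": [0, 0, 0], "twist": [0, 0, 0], "fingers": 0.01}, {"offset": [0, 0, 0], "twist": [0, 0, 0], "fingers": 0.01}, {"offset": [0, 0, 0], "twist": [0, 0, 0], "fingers": 0.01}, {"offset": [0, 0, 0], "twist": [0, 0, 0], "fingers": 0.01}]}}

```text
time_s: 17.7
eef_pos: [590.1, -273.9, 180.2]
tcp_rot: [-0.038, 2.705, 0.008]
ft_force: [-0.2, 0.4, -1.0]
grip_width: 23.2
```

```bash
python3 - <<'E'
from target import *
T=F+Rf@(np.array([.3,0,11.1])-[37,0,19])
for n in ("side","scene","wrist"):
    s=st(); r=R.from_rotvec(s["tcp_rot"]); print("rot err",(Rt.inv()*r).as_rotvec(degrees=True).round(2),"pos err",(s["eef_pos"]-T).round(1))
    cv2.imwrite(f"pics/{n}6.png",imaging.read_camera(n))
im=cv2.imread("pics/wrist6.png"); cv2.imwrite("pics/w6.png",cv2.resize(im[180:380,220:420],(600,600),interpolation=cv2.INTER_CUBIC))
E
python3 ov.py; cd pics; python3 -c "
import cv2,numpy as np
cv2.imwrite('ov7.png',cv2.resize(np.hstack([cv2.imread('ov6a.png'),cv2.imread('ov6b.png')]),(800,400)))"
```

```text
t 17.7 p [ 590.1 -273.9  180.2] F [-0.2  0.4 -1. ] g 23.2 q [ 0.98  0.59 -0.78  2.09  0.92  0.3   1.13]
rot err [ 0.04  0.   -0.  ] pos err [0.3 0.2 0.1]
t 17.75 p [ 590.2 -273.9  180.2] F [-0.3  0.4 -0.5] g 23.1 q [ 0.98  0.59 -0.78  2.09  0.92  0.3   1.13]
rot err [ 0.04  0.   -0.  ] pos err [0.3 0.2 0.1]
t 17.8 p [ 590.2 -274.   180.2] F [ 0.8 -0.3  0.7] g 23.2 q [ 0.98  0.59 -0.78  2.09  0.92  0.3   1.13]
rot err [ 0.04  0.   -0.  ] pos err [0.3 0.1 0.1]
```

View pics/ov7.png

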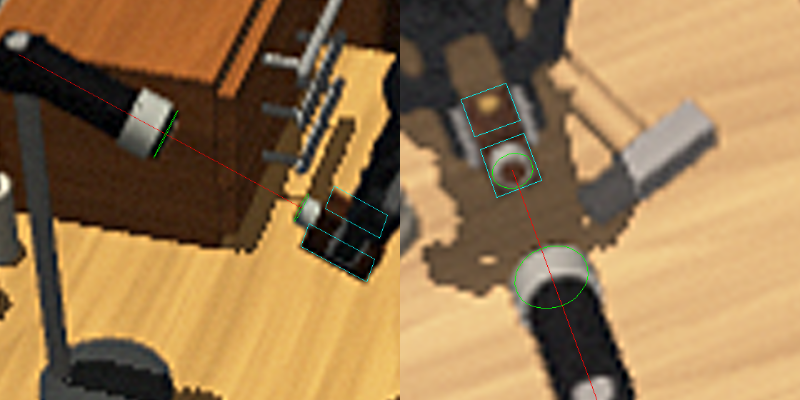

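View pics/w6.png

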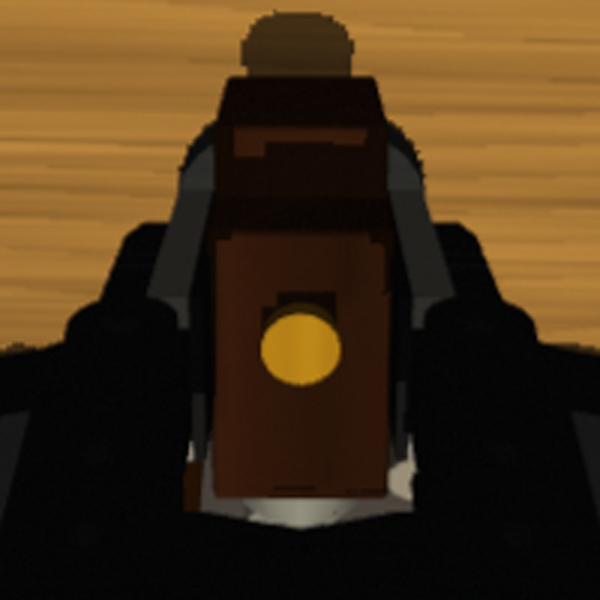

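View pics/scene6.png

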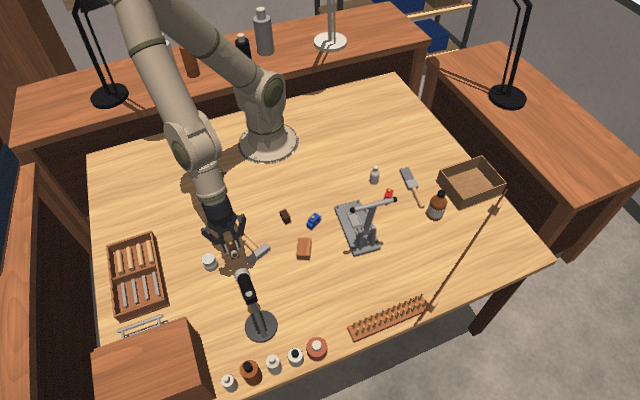

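Run:
```python
from target import *
s=monitor.sense(); c=imaging.get_calibration("wrist"); p=s["eef_pos"]; r=R.from_rotvec(s["tcp_rot"]).as_matrix()
Rfr=np.stack([-r[:,0],r[:,1],-r[:,2]],1); O=p-Rfr@np.array([.3,0,11.1])
for q in ((0,0,41),(0,0,47),(25,0,38),(-15,0,38),(-25,0,26),(0,5,41),(0,5,47)):
    u=proj(O+Rfr@np.array(q,float),c)[0]; print(q,((u+.5-[220,180])*3).round(0))
```

```text
(0, 0, 41) [302. 347.]
(0, 0, 47) [302. 373.]
(25, 0, 38) [302. 500.]
(-15, 0, 38) [302. 227.]
(-25, 0, 26) [302. 122.]
(0, 5, 41) [341. 347.]
(0, 5, 47) [343. 373.]
```

```bash
python3 -c "
from plan import *
st(); print(job.close_job())"
```

```text
t 17.85 p [ 590.2 -273.9  180.2] F [0.5 0.3 0.5] g 23.0 q [ 0.98  0.59 -0.78  2.09  0.92  0.3   1.13]
the job is handed in; nothing more can be done
None
```

The frog's pin is driven home, and I handed the job in at 17.9 s with the arm holding the frog in front of the inspection camera. No verdict was reported.

- **Press:** I gripped the lever bar and swung it down to its firm stop. The upward reaction on the fingers rose to about 47 N there, which confirmed the stop. I then guided the lever back up and let go, and the picture afterwards shows it at rest.
- **Pin:** after pressing, the head sits in the wrist picture where a fully home pin should, within about 1 zoomed pixel. A pin 6 mm proud would have appeared about 26 zoomed pixels away.
- **Presentation:** my last readings put the tool 0.3 mm and under 0.1° from the pose I calculated, and steady. In all three camera views the frog lines up with its predicted outline to about a pixel. It is held pin side up and clear of everything else in the pictures.
- **Bench:** I saw nothing else moved in the last overview picture. I did not measure the other things one by one.

**Uncertainty:** the camera views disagreed slightly on where the inspection camera points sideways. The scene view gave 0.65° and the wrist view 1.8°; I used 1.6°. The lens position is good to about 1–2 mm, so the presentation is only as accurate as that.

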